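# Weigh a tin of screws on the bench trip balance

## Robot

A 7-joint arm with a two-finger parallel gripper is mounted at the origin on a cart in front of the work surface, level with it; the furniture and walls round the work are solid. World frame = base frame: x ahead of the robot, y to its left, z up, the work surface at z = 0. Lengths are in mm, angles in rad, forces in N, time in s.
With the tool pointing down it reaches from about 425 to 950 mm from the base axis. Payload 4.7 kg.
Tool frame: the origin (TCP) lies where the fingers leave the gripper's body, on its centre line; the fingertips stand 73 mm ahead of it and the grasp point (between the pads) lies 54 mm ahead of it; z points along the fingers, y is the direction in which the jaws open and shut (so a half turn about z gives the same grasp; the last joint's range is limited). The gripper opens to 85 mm and grips with 20 to 120 N. Pads are 22 mm wide; open, the fingers measure 114 mm over their backs; the gripper's body (76 mm by 85 mm) begins 54 mm behind the grasp point. The pads swing forward as they close: fully open they stand 13 mm farther back than shut.
Start: joints at [1.103, 0.469, -0.049, 1.532, 0.024, 1.141, -0.082], TCP at [286.818, -611.045, 303.935] pointing down, gripper open.
Joint ranges: [-2.59, 2.59], [-0.33, 1.99], [-1.39, 1.29], [0.1, 2.45], [-1.04, 4.18], [0.21, 1.99], [-2.66, 2.66]. Speed limits (rad/s): [2.57, 2.57, 3.14, 3.14, 3.14, 3.14, 3.14].

## Interface

Orientations are given as [roll, pitch, yaw] about the fixed x, y, z axes, in that order (R = Rz(yaw) Ry(pitch) Rx(roll)).
In Python, from station import get_state, grab_frame, get_calibration, sign_off gives the robot as it stands.
- The arm moves only by the tool send_rows, never from a script. Its argument "targets" is a list that holds one entry, the list of rows, each a list of 5 numbers: the shift along the world's x, y, z in cm, then the turn about the world's z in degrees, then the opening, from 0 (shut) to 1 (fully open). A call has exactly 10 rows; each row shifts and turns the pose as measured when the row begins; what a row does not reach is not made up. A row lasts 1/12 s, in which the tool goes at most 41.7 mm and 7.16 degrees, less where a joint would pass 70% of its speed; a pose out of reach is approached as far as the arm can. A call is refused whole if a number of a shift passes 4.17 or a number of a turn 7.16, either way. A call with a gripper value outside its range is refused whole. The fingers move at their own pace and stop on an object; "squeeze" is the grip in N (left out, the last holds). Time passes only in rows, so rows that do not move let the fingers close, or fill a call up. It gives the time, the measured TCP pose, the force and the opening at its end, in the units of the state.
- get_state(): the state, without advancing time (a new reading comes with each control period).
- grab_frame(name): name is "scene" or "top"; returns (picture, depth): 400x640x3 uint8, red, green, blue; 400x640 float32, mm along the optical axis (not along the pixel's ray), 0 where there is no reading.
- get_calibration(name): a dict with "camera_matrix" (3x3 intrinsics, pixels), "distortion" ([k1, k2, p1, p2, k3] as OpenCV has them; the pictures are not rectified), "rvec" (rotation vector, rad) and "tvec" (3), from world to camera coordinates, as OpenCV has them. Camera axes: x right, y down, z forward; pixel columns grow to the right and rows downward; lengths in mm; the calibration is good to about 2 mm. A picture is of the moment at which its call begins. get_calibration takes no time and is no camera call.
- sign_off(): hands the job in, once; it reports no verdict.
The state is a dict: "time_s": time; "joint_pos": joint angles; "dq": joint speeds; "effort": joint torques, N m; "eef_pos": TCP position; "orientation": TCP orientation; "contact_force": force on the tool from outside, world axes, zero at the start; "torque": the same for the moment, N m; "opening": opening from 0.0 (shut) to 1.0 (fully open).
Only numpy, scipy, OpenCV 4.12 (cv2) and the standard library are available. Lean on these libraries where they do the work, as an engineer would, in place of code of your own. Each camera call takes 0.05 s, during which the arm holds its last target.

## Task

Weigh the round tin standing on the left pan of the bench balance: thread the smaller or the larger brass counterweight, as its weight calls for, fully home over the loosely seated spindle of the right pan, feeling for it with the bore, and slide the poise along the front bar until the beam floats level by itself with the pointer on the middle mark. The knife edges are delicate, so never bear down on the pans or shove the balance out of its place. Leave the tin on its pan, the counterweight you do not need lying on the bench, and the other things where they are.

Things in the scene. Friction and masses are not known exactly. Their poses are not given: they have to be found in the camera images.
- balance: Grey equal-arm trip balance, 3.2 kg, loose on rubber feet. Origin on the bench; x away from the robot, y to its left, z up (turned by its yaw). Base: bar 85 x 330 mm, 22 mm high, centred at x = 25 mm, with a 90 mm wide tongue forward to x = -95 mm. Pans 130 mm left (load) and right (counterweights) of the pivot; a stay keeps them horizontal: a weight counts the same anywhere on its pan.
- pivot (a point): The beam's pivot (knife edge along the balance's x), 78 mm above the bench, between two fork cheeks that reach 94 mm. Behind it (balance x + 22 mm) a white scale plate, 76 mm wide, stands up to 186 mm above the bench; the beam's upright pointer moves before it and its middle tick marks level.
- beam (a joint): Tilt of the beam, rad: 0 level, positive when the right (counterweight) pan is low, stops at +-0.07, starts at -0.07. Free of friction, damped (settles in 1.5 s); it floats at a tilt proportional to the unbalance: +0.01 rad for 2.1 g more on the right pan. Empty with the poise at 0 it is level. Level means: tin = counterweights + 1.585 g per mm of poise travel.
- poise (a joint): Travel of the poise along the front bar, m: 0 at the left end to 0.12 at the right end (along the balance's -y). It stays where it is left (friction about 1.2 N). The poise has 206 g; 1.3 mm of travel to the right tilt a floating beam by +0.01 rad; full travel counts as 190 g on the right pan.
- poise_stud (a point): Middle of the upright round steel finger stud on the poise: 14 mm in diameter, 24 mm high (12 mm above and below this point). Below it a steel saddle block, 28 (x) x 26 (y) mm, slides on the bar. The bar lies along the balance's y, 100 mm in front of the pivot at the pivot's height, 30 mm below this point. The stud moves with the tilting beam.
- pan_seat (a point): Middle of the right pan's seat, at the height of its plate's top face (flat steel plate, 92 mm in diameter, 4 mm thick). A steel spindle, 10 mm in diameter, 39 mm high, its tip chamfered by 1 mm, stands up from the plate. The plate sits loosely: its spindle stands up to 4 mm off this point along the balance's x and y, differently each time, held by 6 N of friction; it must be found by feel.
- load_plate (a point): Centre of the top face of the left pan, a flat steel plate like the right one, without a spindle.
- weight_pan: The right pan with its plate and spindle, carried on the beam's end; origin on its knife edge, 26 mm below pan_seat. z is up. Pressing on plate or spindle pushes it down (18 mm between the stops) as soon as the force exceeds the weight still missing from it; it springs up again when let go.
- load_pan: The left pan, carried on the beam's other end; origin on its knife edge, 26 mm below the centre of its top face. z is up.
- small_centre (a point): Centre (half-way up) of the smaller brass counterweight: a disc 40 mm in diameter, 15.5 mm thick, 150 g, with a through bore of 12.4 mm, lying flat on the bench.
- large_centre (a point): Centre (half-way up) of the larger brass counterweight: a disc 52 mm in diameter, 18 mm thick, 300 g, with a through bore of 12.4 mm, lying flat on the bench.
- tin_centre (a point): Centre (half-way up) of the closed round tin of screws, 67 mm in diameter, 32 mm high, standing on the left pan. Its mass is unknown, 230 to 470 g.
- gauge_centre (a point): Bystander: brass gauge ring, 32 mm in diameter, 9 mm high, lying on the bench; not a counterweight. Point half-way up.
- bush_centre (a point): Bystander: steel bush, 22 mm in diameter, 14 mm high, on the bench. Point half-way up.
- tweezers_centre (a point): Bystander: steel tweezers, 115 mm long along their own y, 11 mm wide, 8 mm high, lying on the bench. Point half-way up.
- box_centre (a point): Bystander: small card box, 48 x 64 x 28 mm, on the bench. Point half-way up.

How it is judged (in metres and radians):
At the end, for the whole second after the job is handed in: Beam at rest and level within 0.02 rad; a brass counterweight home on the right pan's spindle (flat on the plate or on the other one within 2.5 mm, within 10 mm of pan_seat), any unused one on the bench; tin on the left pan within 20 mm of its centre (value of joint beam between -0.02 and 0.02 rad and velocity of joint beam between -0.03 and 0.03 rad/s and ((horizontal distance between small_centre and pan_seat below 0.01 m and (z of small_centre in the frame of pan_seat between 0.00525 and 0.01025 m or z of small_centre in the frame of pan_seat between 0.02325 and 0.02825 m)) or (horizontal distance between large_centre and pan_seat below 0.01 m and (z of large_centre in the frame of pan_seat between 0.0065 and 0.0115 m or z of large_centre in the frame of pan_seat between 0.022 and 0.027 m))) and ((horizontal distance between small_centre and pan_seat below 0.01 m and (z of small_centre in the frame of pan_seat between 0.00525 and 0.01025 m or z of small_centre in the frame of pan_seat between 0.02325 and 0.02825 m)) or height (world z) of small_centre below 0.03 m) and ((horizontal distance between large_centre and pan_seat below 0.01 m and (z of large_centre in the frame of pan_seat between 0.0065 and 0.0115 m or z of large_centre in the frame of pan_seat between 0.022 and 0.027 m)) or height (world z) of large_centre below 0.03 m) and horizontal distance between tin_centre and load_plate below 0.02 m and z of tin_centre in the frame of load_plate between 0.012 and 0.02 m); the robot touches nothing.
It fails at once if something bears on the right pan with more than 15 N (contact force between anything else and weight_pan above 15 N).
It fails at once if something bears on the left pan with more than 15 N (contact force between anything else and load_pan above 15 N).
It fails at once if the balance is shoved more than 10 mm or tipped (distance of balance from where it was at the start of the episode above 0.01 m or angle between balance's own z axis and vertical above 0.05 rad).
It fails at once if the tin is shifted off the middle of its pan by more than 25 mm (horizontal distance between tin_centre and load_plate above 0.025 m).
It fails at once if the gauge, bush, tweezers or card box is moved by more than 30 mm (distance of any of gauge_centre, bush_centre, tweezers_centre, box_centre from where it was at the start of the episode above 0.03 m).
It also fails if it takes over 72 s, if anything falls off the work surface, if the arm or the gripper's body presses on something with over 40 N, if the wrist force passes 120 N, or if a joint passes its speed limit or range.

## Working session

There is one attempt and no reset: what is moved stays moved. The work goes in short steps, Python scripts to look and compute and a tool call to move; the robot and the scene stay as the last step left them, time stands still between calls to the robot, and variables do not carry over. Pictures are saved under pics/ and viewed, and the job is handed in when it is done.

Besides the shell and the picture viewer there is one more tool, called after "Request:" by a JSON object that holds its "fn" and its "kwargs", one argument or row to a line. send_rows: Moves the arm, as the interface text tells. Its arguments: {"type":"object","properties":{"targets":{"type":"array"},"squeeze":{"type":"number"}},"required":["targets"]}

```bash
mkdir -p pics; ls; cat > h.py <<'E'
import numpy as np, cv2
from station import get_state, grab_frame, get_calibration, sign_off
def cal(n):
    c=get_calibration(n); K=np.array(c['camera_matrix'],float); D=np.array(c['distortion'],float)
    R=cv2.Rodrigues(np.array(c['rvec'],float))[0]; t=np.array(c['tvec'],float).ravel()
    return K,D,R,t
def ray(n,uv):
    K,D,R,t=cal(n)
    p=cv2.undistortPoints(np.array(uv,float).reshape(-1,1,2),K,D).reshape(-1,2)
    d=np.c_[p,np.ones(len(p))]@R
    return -R.T@t,d
def onplane(n,uv,z):
    o,d=ray(n,uv); s=(z-o[2])/d[:,2]
    return o+d*s[:,None]
def proj(n,P):
    K,D,R,t=cal(n)
    return cv2.projectPoints(np.array(P,float).reshape(-1,1,3),cv2.Rodrigues(R)[0],t,K,D)[0].reshape(-1,2)
def snap(n,name):
    im,d=grab_frame(n); im=cv2.cvtColor(im,cv2.COLOR_RGB2BGR)
    cv2.imwrite(f'pics/{name}.png',im); np.save(f'pics/{name}.npy',d); return im,d
def cloud(n,d):
    v,u=np.mgrid[:d.shape[0],:d.shape[1]]
    K,D,R,t=cal(n)
    p=cv2.undistortPoints(np.c_[u.ravel(),v.ravel()].astype(float).reshape(-1,1,2),K,D).reshape(-1,2)
    c=np.c_[p,np.ones(len(p))]*d.ravel()[:,None]
    return ((c-t)@R).reshape(*d.shape,3)
E
python3 - <<'E'
from h import *
s=get_state(); print(s)
snap('scene','s0'); snap('top','t0')
for n in('scene','top'):
    K,D,R,t=cal(n); print(n,K.round(1).tolist(),D,(-R.T@t).round(0),R.round(2).tolist())
E
```

```text
pics
{'time_s': 0.0, 'joint_pos': array([ 1.10305472,  0.46946399, -0.04859693,  1.53369375,  0.02413213,
        1.14099179, -0.08231135]), 'dq': array([ 5.78120550e-04, -3.01684332e-04, -5.11400180e-04,  1.67872771e-04,
       -6.36094877e-04, -3.73640960e-05,  9.27503351e-04]), 'effort': array([ 2.64958235e-04, -5.10304034e+01, -4.61253407e-02, -2.37710166e+01,
        1.07487998e-02,  7.51388463e-03,  2.60015821e-05]), 'eef_pos': array([ 286.62408012, -610.6376355 ,  302.84616129]), 'orientation': array([-3.13962512e+00,  1.00361593e-04,  4.38877173e-01]), 'contact_force': array([ 0.76907145, -0.25636201,  0.54016033]), 'torque': array([ 0.0070492 , -0.00639863, -0.02984422]), 'opening': 0.9976244591126227}
scene [[520.7, 0.0, 318.5], [0.0, 520.7, 202.1], [0.0, 0.0, 1.0]] [0.0564032 0.        0.        0.        0.       ] [-152.  928. 1007.] [[-0.81, -0.59, 0.02], [-0.39, 0.5, -0.77], [0.44, -0.63, -0.64]]
top [[481.0, 0.0, 321.1], [0.0, 481.0, 199.1], [0.0, 0.0, 1.0]] [0.02763485 0.         0.         0.         0.        ] [ 193.    2. 1591.] [[-0.01, -1.0, -0.0], [-0.98, 0.01, -0.2], [0.2, 0.0, -0.98]]
```

View pics/s0.png

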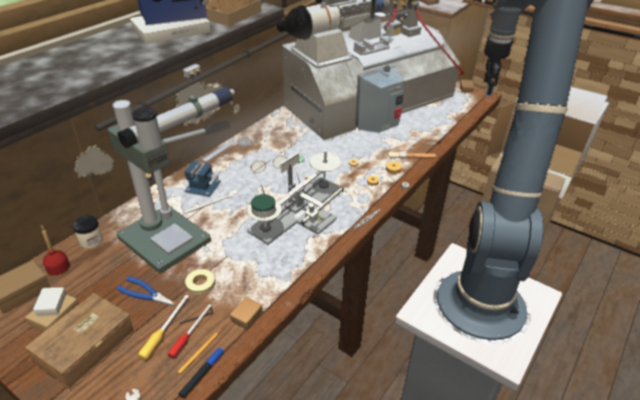

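View pics/t0.png

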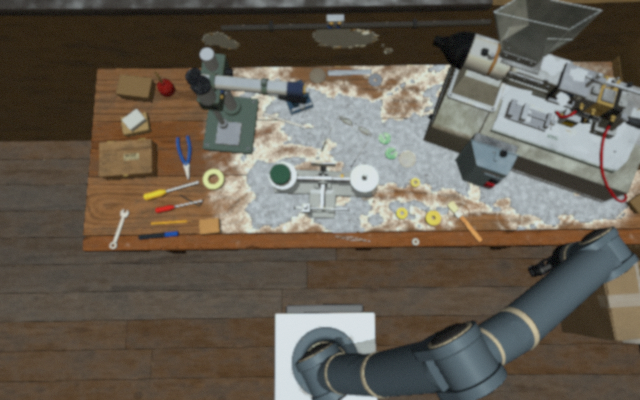

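The top view shows the balance at about (322,185), with the tin on the left pan at (280,175), the empty right pan at (365,178), and brass discs at (402,213), (433,217) and (415,182). I'll zoom in on these.

```bash
python3 - <<'E'
import cv2
a=cv2.imread('pics/t0.png')[150:250,260:420]; cv2.imwrite('pics/t0b.png',cv2.resize(a,None,fx=5,fy=5,interpolation=cv2.INTER_CUBIC))
a=cv2.imread('pics/t0.png')[160:250,380:500]; cv2.imwrite('pics/t0c.png',cv2.resize(a,None,fx=6,fy=6,interpolation=cv2.INTER_CUBIC))
a=cv2.imread('pics/s0.png')[130:250,240:440]; cv2.imwrite('pics/s0b.png',cv2.resize(a,None,fx=4,fy=4,interpolation=cv2.INTER_CUBIC))
E
```

```text
(no output)
```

View pics/t0b.png

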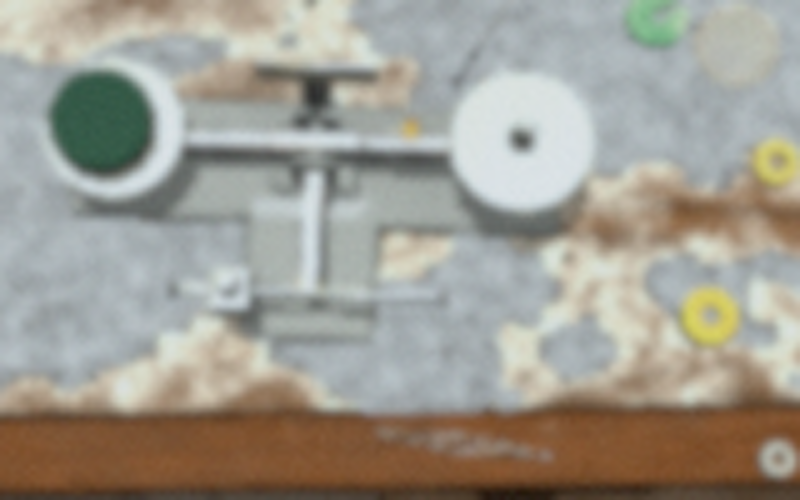

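View pics/t0c.png

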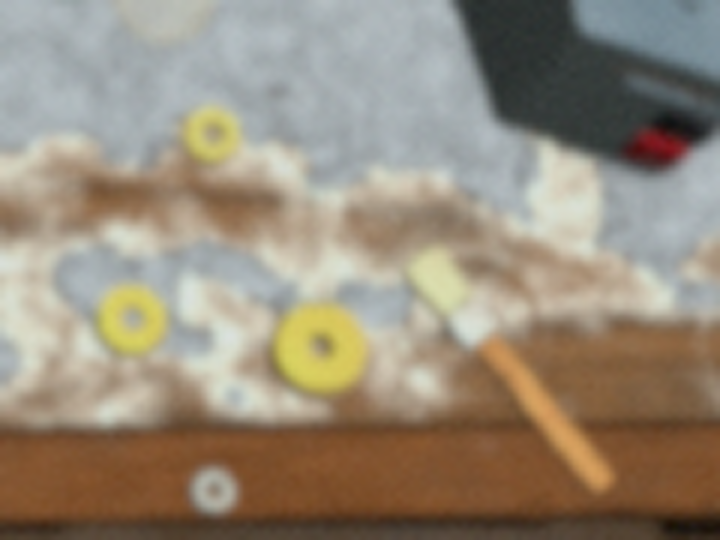

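View pics/s0b.png

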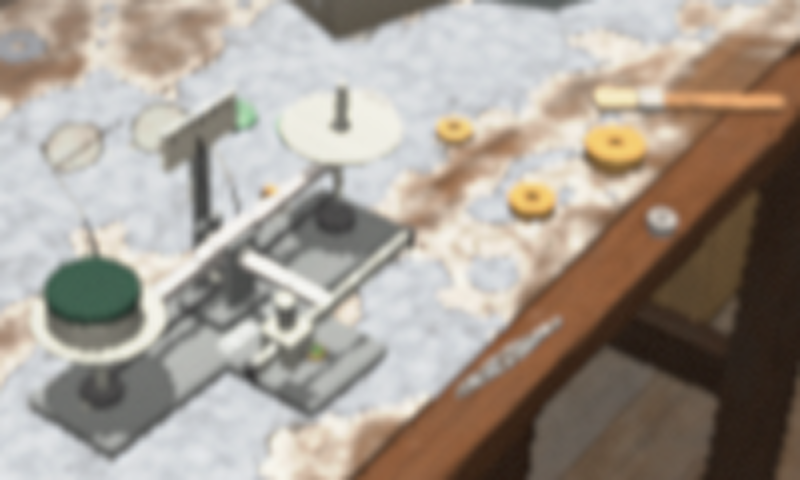

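```bash
python3 - <<'E'
from h import *
for n,im in(('top',cv2.imread('pics/t0.png')),('scene',cv2.imread('pics/s0.png'))):
    hsv=cv2.cvtColor(im,cv2.COLOR_BGR2HSV)
    m=cv2.inRange(hsv,(18,110,120),(33,255,255))
    k,l,st,c=cv2.connectedComponentsWithStats(m)
    print(n)
    for i in range(1,k):
        if st[i,4]>8: print(c[i].round(1),st[i],onplane(n,c[i],8.5)[0].round(1))
im=cv2.imread('pics/t0.png'); hsv=cv2.cvtColor(im,cv2.COLOR_BGR2HSV)
# green lid
m=cv2.inRange(hsv,(60,80,30),(95,255,140)); k,l,st,c=cv2.connectedComponentsWithStats(m)
for i in range(1,k):
    if st[i,4]>60: print('lid',c[i],st[i],onplane('top',c[i],104-9+32)[0].round(1))
d=np.load('pics/t0.npy'); P=cloud('top',d)
print('depth large',P[217,433-5],'pan',P[180,372],'bench',P[200,380], 'lid',P[175,280])
# pan white
sub=np.zeros(m.shape,np.uint8); w=cv2.inRange(hsv,(0,0,205),(180,45,255)); sub[155:205,345:385]=w[155:205,345:385]
cs=cv2.findContours(sub,0,1)[0]; cmax=max(cs,key=cv2.contourArea); e=cv2.fitEllipse(cv2.convexHull(cmax)); print('pan',e,onplane('top',e[0],111)[0])
E
```

```text
top
[133.3  85.3] [117  75  33  21 434] [936.2 661.4   8.5]
[603.6 101.7] [598  92  15  15  58] [ 850.9 -974.4    8.5]
[581.2 106.1] [580 104   3   5  12] [ 836.2 -896.8    8.5]
[592.8 110.8] [592 109   3   5  13] [ 818.3 -934.     8.5]
[612.8 117.9] [612 116   3   5  12] [ 791.  -997.8    8.5]
[141.8 139.4] [138 138   8   4  19] [736.9 620.    8.5]
[109.7 142.3] [106 141   9   5  25] [727.5 728.8   8.5]
[124.3 173.9] [122 172   6   4  12] [615.  671.2   8.5]
[413.8 183.7] [411 180   8   7  17] [ 568.5 -307.2    8.5]
[153.6 194. ] [142 188  24  13 184] [544.1 568.7   8.5]
[636.9 202.8] [633 196   7  15  51] [  493.8 -1037.      8.5]
[401.5 213.2] [397 208  10  11  68] [ 468.2 -261.4    8.5]
[432.8 218.2] [425 211  16  15 177] [ 450.  -364.2    8.5]
[168.1 222. ] [151 220  36   5 118] [448.2 515.    8.5]
scene
[401.1   2.5] [399   0   7   7  22] [ 1209.1 -1779.6     8.5]
[88.5  5.5] [85  4  8  4 10] [2455.7 -649.5    8.5]
[41.5 23. ] [38 22  8  3 10] [2412.8 -358.1    8.5]
[11.7 29.4] [ 0 26 19  7 45] [2438.5 -225.5    8.5]
[25.7 27.9] [20 26 13  5 15] [2410.3 -276.8    8.5]
[396.3  3
[... 237 characters left out ...]
179.9] [368 177  10   7  63] [ 470.6 -263.8    8.5]
[ 45.5 237.2] [ 42 230   8  19  44] [1041.2  502.7    8.5]
[150.3 344.5] [138 329  26  31 351] [546.9 565.2   8.5]
[ 98.2 343.1] [ 95 340   8   7  28] [641.5 629.7   8.5]
[192.7 357.7] [179 340  31  33 117] [446.2 533.4   8.5]
lid [279.6870229  173.86259542] [271 165  18  19 262] [577.6 134.9 127. ]
depth large [ 453.38403915 -347.61036586   13.10034163] pan [ 557.6501535  -155.86369942  112.15648857] bench [ 515.66109913 -192.5640927    -0.54853885] lid [575.58848846 134.43645752 120.46095385]
pan ((362.6607666015625, 177.41136169433594), (26.325218200683594, 32.6100959777832), 83.20983123779297) [ 566.76265102 -126.71268123  111.        ]
```

```bash
python3 - <<'E'
from h import *
t=cv2.imread('pics/t0.png'); s=cv2.imread('pics/s0.png')
def ell(im,win,f,name):
    x0,y0,x1,y1=win; a=cv2.resize(im[y0:y1,x0:x1],None,fx=6,fy=6,interpolation=cv2.INTER_CUBIC)
    m=f(a); cs=cv2.findContours(m,0,1)[0]; c=max(cs,key=cv2.contourArea); e=cv2.fitEllipse(cv2.convexHull(c))
    b=a.copy(); cv2.drawContours(b,[c],-1,(0,0,255),1); cv2.ellipse(b,e,(255,0,0),1); cv2.imwrite(f'pics/{name}.png',b)
    g=lambda p:((np.array(p)+.5)/6-.5+[x0,y0])
    return g(e[0]),np.array(e[1])/6
yel=lambda a:cv2.inRange(cv2.cvtColor(a,cv2.COLOR_BGR2HSV),(15,95,110),(35,255,255))
sat=lambda a:cv2.inRange(a.min(2),200,255)
for nm,win,wins,z in(('large',(418,203,448,232),(382,155,405,175),9),('small',(390,202,414,226),(362,172,384,188),7.75),('gauge',(405,175,425,193),(344,156,362,168),4.5)):
    e,ax=ell(t,win,yel,'e_t_'+nm); e2,ax2=ell(s,wins,yel,'e_s_'+nm)
    print(nm,e.round(2),ax.round(1),onplane('top',e,z)[0].round(1),'|',e2.round(2),ax2.round(1),onplane('scene',e2,z)[0].round(1))
for z in(111,113): print('pan',onplane('top',[364.4,178.4],z)[0],onplane('scene',[325,161.3],z)[0])
for z in(152,): print('spin tip',onplane('top',[364.3,177.5],z)[0],onplane('scene',[325.5,152],z)[0])
# pans in depth
for n,nn in(('top','t0'),('scene','s0')):
    P=cloud(n,np.load(f'pics/{nn}.npy'))
    q=P[(abs(P[...,0]-560)<80)&(P[...,1]<-80)&(P[...,1]>-190)&(P[...,2]>95)&(P[...,2]<125)]
    if len(q): print(n,len(q),q.mean(0),q.min(0),q.max(0), cv2.minEnclosingCircle(q[:,:2].astype(np.float32)))
    q=P[(abs(P[...,0]-575)<80)&(P[...,1]<190)&(P[...,1]>80)&(P[...,2]>105)&(P[...,2]<150)]
    print('tin',n,len(q),q.mean(0),q.min(0),q.max(0), cv2.minEnclosingCircle(q[:,:2].astype(np.float32)))
E
```

```text
large [435.43 220.84] [16.6 25.1] [ 440.9 -372.3    9. ] | [393.47 166.97] [12.5 15.6] [ 452.4 -366.1    9. ]
small [401.44 213.09] [10.9 10.9] [ 468.5 -261.3    7.8] | [372.61 180.01] [ 9.1 11.3] [ 470.6 -264.2    7.8]
gauge [414.34 182.71] [8.  9.1] [ 572.8 -310.1    4.5] | [353.21 162.55] [5.9 8.1] [ 574.9 -311.6    4.5]
pan [ 563.46501208 -132.12143569  111.        ] [ 568.29438242 -133.56893374  111.        ]
pan [ 562.96455665 -131.94000525  113.        ] [ 566.68610613 -131.19882539  113.        ]
spin tip [ 556.06412684 -128.17914866  152.        ] [ 561.57961072 -124.49527705  152.        ]
top 619 [ 563.86964502 -131.51676909  110.83908206] [ 518.87317337 -175.96900787  100.2151834 ] [608.67500811 -86.50698153 124.87210036] ((564.4922485351562, -131.01806640625), 46.179954528808594)
tin top 353 [577.80302688 133.74467484 123.07828921] [545.22685832 102.55606103 105.93165349] [612.42262645 166.14655164 133.92616387] ((578.9600830078125, 133.85025024414062), 33.875518798828125)
scene 427 [ 563.85857963 -125.63367169  112.6830024 ] [ 518.00144945 -176.19223421   95.59640417] [611.38831568 -84.47327927 124.02532126] ((562.9815673828125, -130.07164001464844), 49.07094192504883)
tin scene 435 [574.98814001 142.8963733  122.49526341] [546.1300485  105.46603706 105.09042337] [613.86763306 170.8089136  130.52188141] ((581.7651977539062, 139.7555389404297), 35.9670524597168)
```

Request:
{"fn": "send_rows", "kwargs": {
  "targets": [
    [[2,3,-1.2,-3.1,0.8],[2,3,-1.2,-3.1,0.8],[2,3,-1.2,-3.1,0.8],[2,3,-1.2,-3.1,0.8],[2,3,-1.2,-3.1,0.8],[2,3,-1.2,-3.1,0.8],[2,3,-1.2,-3.1,0.8],[2,3,-1.2,-3.1,0.8],[0,0,0,0,0.8],[0,0,0,0,0.8]]
  ],
  "squeeze": 25
}}

```text
time_s: 0.93
eef_pos: [445.3, -359.0, 199.2]
orientation: [-3.137, 0.011, -0.023]
contact_force: [-0.7, -2.0, -0.4]
opening: 0.802
```

```bash
python3 - <<'E'
from h import *
for i in range(2):
    im,d=snap('top',f't1_{i}'); s=get_state(); print(s['time_s'],s['eef_pos'],s['orientation'],s['contact_force'],s['opening'])
a=im[150:250,360:480]; cv2.imwrite('pics/t1c.png',cv2.resize(a,None,fx=6,fy=6,interpolation=cv2.INTER_CUBIC))
E
```

```text
0.9833 [ 445.75979677 -358.01186942  198.9946594 ] [-3.13564052  0.01033013 -0.02188151] [-0.06751226  1.68383543 -0.11412087] 0.8022444586894955
1.0333 [ 445.12658043 -359.63630847  199.52211285] [-3.1370751   0.00974564 -0.02417944] [-0.42755006 -1.0604514  -0.06045268] 0.7993894137652757
```

View pics/t1c.png

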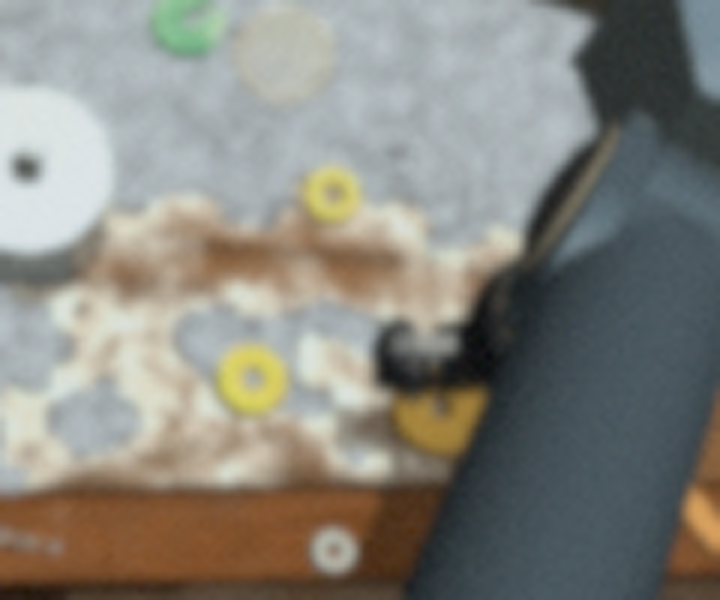

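Request:
{"fn": "send_rows", "kwargs": {
  "targets": [
    [[0.6,-0.7,-2.5,0,0.8],[0,0,-2.5,0,0.8],[0,0,-2.5,0,0.8],[0,0,-2.0,0,0.8],[0,0,-1.5,0,0.8],[0,0,-0.8,0,0.8],[0,0,0,0,0.8],[0,0,0,0,0.4],[0,0,0,0,0.4],[0,0,0,0,0.4]]
  ]
}}

```text
time_s: 1.87
eef_pos: [450.5, -373.3, 90.3]
orientation: [-3.132, 0.001, -0.043]
contact_force: [-0.3, -1.3, -0.2]
opening: 0.404
```

Request:
{"fn": "send_rows", "kwargs": {
  "targets": [
    [[0.1,0.7,0,0,0.8],[0,0,0,0,0.8],[0,0,0,0,0.8],[0,0,0,0,0.8],[0,0,-0.8,0,0.8],[0,0,-0.8,0,0.8],[0,0,-0.2,0,0.8],[0,0,0,0,0.4],[0,0,0,0,0.4],[0,0,0,0,0.4]]
  ]
}}

```text
time_s: 2.7
eef_pos: [449.5, -370.8, 72.3]
orientation: [-3.135, 0.001, -0.05]
contact_force: [-0.4, -0.5, 3.2]
opening: 0.604
```

Request:
{"fn": "send_rows", "kwargs": {
  "targets": [
    [[0,0,0,0,0.8],[0,0,0,0,0.8],[0,0,0,0,0.8],[0,0,0,-7,0.8],[0,0,0,-7,0.8],[0,0,0,-7,0.8],[0,0,0,-7,0.8],[0,0,0,-7,0.8],[0,0,0,-7,0.8],[0,0,0,-7,0.8]]
  ]
}}

```text
time_s: 3.53
eef_pos: [449.0, -371.3, 71.2]
orientation: [-3.134, 0.0, -0.927]
contact_force: [0.6, 0.1, 0.1]
opening: 0.799
```

```bash
python3 - <<'E'
from h import *
s=get_state(); print(s)
E
```

```text
{'time_s': 3.5333, 'joint_pos': array([ 0.47066846,  0.62078114,  0.20176516,  1.94209114, -0.22218606,
        0.59779132, -1.67814791]), 'dq': array([-0.29382218,  0.02941516,  0.3966301 ,  0.02624693, -0.40692894,
        0.01030803, -1.11709059]), 'effort': array([ 1.51623085e+00, -4.91202414e+01,  2.67017618e+00, -1.45551521e+01,
        3.28451833e-01, -1.70719356e-02,  9.29379165e-01]), 'eef_pos': array([ 449.04608604, -371.349763  ,   71.2421245 ]), 'orientation': array([-3.13379293e+00,  1.47428273e-04, -9.27250391e-01]), 'contact_force': array([0.60738934, 0.13953712, 0.09350152]), 'torque': array([-0.01278433, -0.05661285,  0.01519285]), 'opening': 0.7988090406828691}
```

Request:
{"fn": "send_rows", "kwargs": {
  "targets": [
    [[0,0,0,-7,0.8],[0,0,0,-7,0.8],[0,0,0,-4,0.8],[0,0,0,0,0.8],[0,0,0,0,0.4],[0,0,0,0,0.4],[0,0,0,0,0.4],[0,0,0,0,0.4],[0,0,1,0,0.4],[0,0,1,0,0.4]]
  ],
  "squeeze": 60
}}

```text
time_s: 4.37
eef_pos: [448.4, -369.4, 90.0]
orientation: [-3.137, 0.005, -1.245]
contact_force: [0.8, -0.4, -2.7]
opening: 0.586
```

```bash
python3 - <<'E'
from h import *
s=get_state(); print(s['eef_pos'],s['joint_pos'],s['contact_force'],s['opening'])
E
```

```text
[ 448.37333955 -369.4068987    90.01990033] [ 0.39395348  0.59953412  0.30173678  1.94292628 -0.29511914  0.64308983
 -1.93112588] [ 0.80971963 -0.39247363 -2.71745001] 0.5858382636431517
```

Request:
{"fn": "send_rows", "kwargs": {
  "targets": [
    [[0,0,4,0,0.4],[0,0,4,0,0.4],[1.3,2.8,1.1,4,0.4],[1.3,2.8,1.1,4,0.4],[1.3,2.8,1.1,4,0.4],[1.3,2.8,1.1,4,0.4],[1.3,2.8,1.1,4,0.4],[1.3,2.5,1.1,4,0.4],[1.3,1.5,0.5,4,0.4],[0,0,0,0,0.4]]
  ]
}}

```text
time_s: 5.2
eef_pos: [535.1, -183.8, 256.5]
orientation: [-3.139, -0.002, -0.74]
contact_force: [0.4, 0.7, -3.1]
opening: 0.584
```

```bash
python3 - <<'E'
from h import *
im,d=snap('top','t2');im2,d=snap('scene','s2'); s=get_state(); print(s['eef_pos'],s['orientation'],s['contact_force'],s['opening'])
a=im[150:230,310:430]; b=im2[110:220,250:410]
cv2.imwrite('pics/t2c.png',cv2.resize(a,None,fx=6,fy=6,interpolation=cv2.INTER_CUBIC))
cv2.imwrite('pics/s2c.png',cv2.resize(b,None,fx=5,fy=5,interpolation=cv2.INTER_CUBIC))
E
```

```text
[ 532.28310749 -187.5941873   255.33981658] [ 3.14070476e+00 -6.17937195e-04 -7.47539973e-01] [ 0.17352593 -0.40487474 -3.1851664 ] 0.5873502869918473
```

View pics/t2c.png

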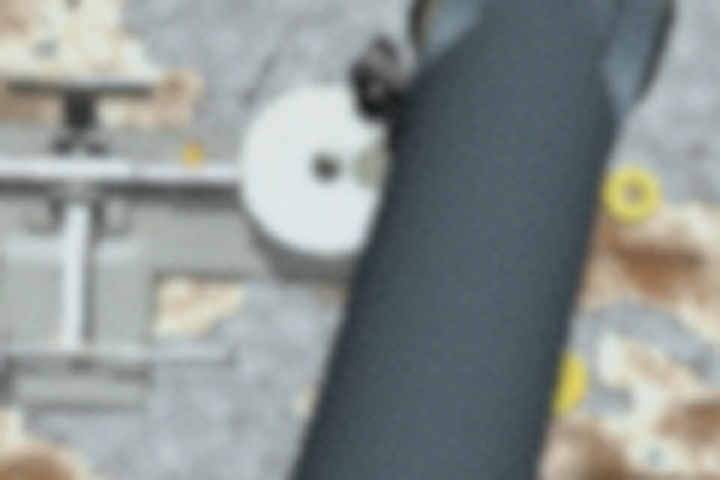

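View pics/s2c.png

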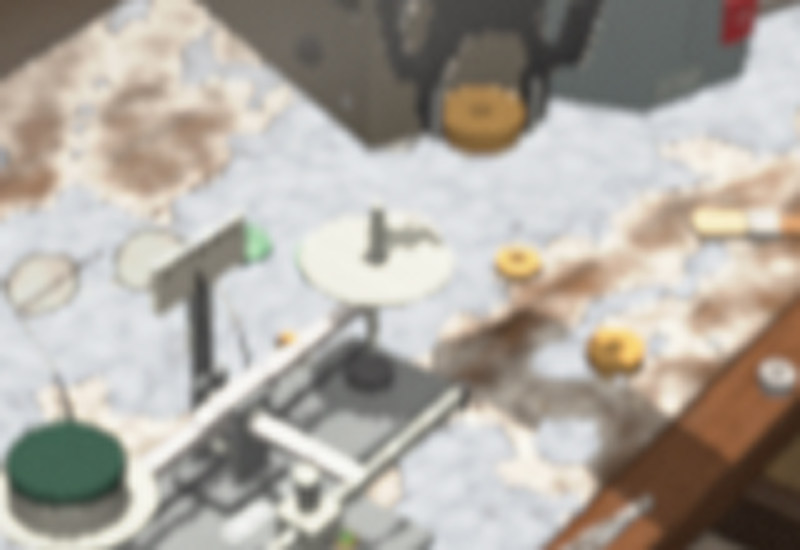

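```bash
python3 - <<'E'
from h import *
print('disc scene',onplane('scene',[347,133.6],193)[0])
for uv in([325.4,151.6],[325.4,152.4]): print('tip sc',onplane('scene',uv,152)[0])
print('base sc',onplane('scene',[325.2,162.4],113)[0])
im=cv2.imread('pics/t0.png'); a=cv2.resize(im[165:192,350:380],None,fx=24,fy=24,interpolation=cv2.INTER_CUBIC); cv2.imwrite('pics/pan.png',a)
im=cv2.imread('pics/s0.png'); a=cv2.resize(im[145:175,305:345],None,fx=18,fy=18,interpolation=cv2.INTER_CUBIC); cv2.imwrite('pics/pans.png',a)
E
```

```text
disc scene [ 533.03389223 -191.10967206  193.        ]
tip sc [ 563.0193018  -126.01939607  152.        ]
tip sc [ 560.60574388 -122.6153677   152.        ]
base sc [ 562.91356966 -126.91457956  113.        ]
```

View pics/pan.png

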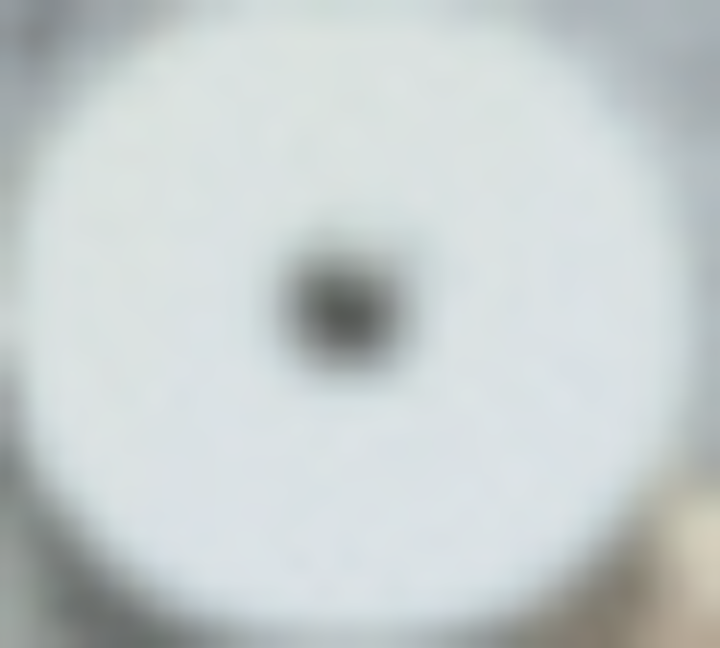

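View pics/pans.png

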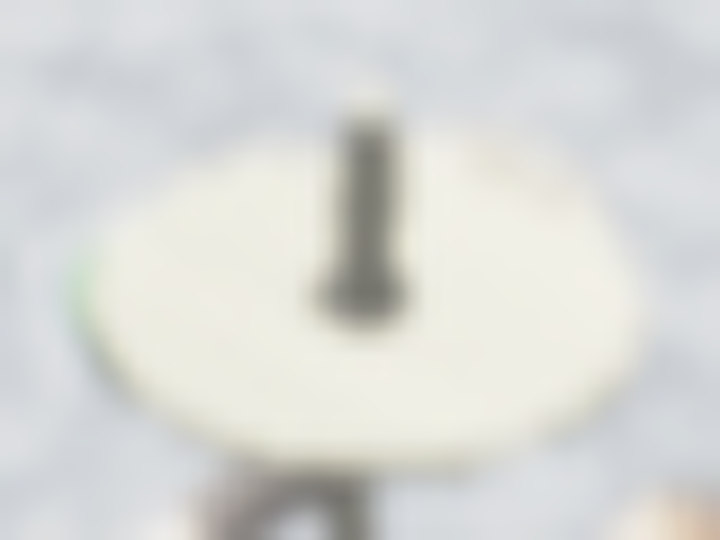

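Request:
{"fn": "send_rows", "kwargs": {
  "targets": [
    [[0.8,1.6,0,0,0.4],[0.8,1.6,0,0,0.4],[0.8,1.6,-0.5,0,0.4],[0.5,1.2,-0.5,0,0.4],[0,0,-0.5,0,0.4],[0,0,0,0,0.4],[0,0,0,0,0.4],[0,0,0,0,0.4],[0,0,0,0,0.4],[0,0,0,0,0.4]]
  ]
}}

```text
time_s: 6.13
eef_pos: [551.7, -141.6, 237.5]
orientation: [3.126, 0.002, -0.776]
contact_force: [-0.4, 0.0, -3.2]
opening: 0.586
```

```bash
cat > look.py <<'E'
import sys
from h import *
n=sys.argv[1]
s=[]; 
im2,d=snap('scene','s'+n); s=get_state(); print(s['time_s'],s['eef_pos'].round(1),s['orientation'].round(3),s['contact_force'].round(2),round(s['opening'],3))
b=im2[125:185,290:370]
cv2.imwrite(f'pics/s{n}c.png',cv2.resize(b,None,fx=9,fy=9,interpolation=cv2.INTER_CUBIC))
E
python3 look.py 3
```

```text
6.1833 [ 551.7 -141.8  237.6] [ 3.126e+00  2.000e-03 -7.760e-01] [ 0.21 -0.01 -3.67] 0.584
```

View pics/s3c.png

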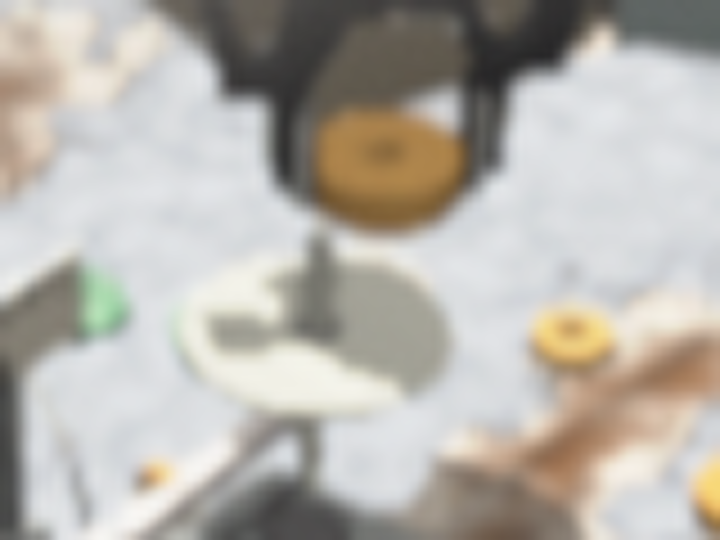

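```bash
python3 - <<'E'
from h import *
g=lambda x,y:[290+(x+.5)/9-.5,125+(y+.5)/9-.5]
print('bore',onplane('scene',g(385,152),184)[0])
print('disc mid silhouette',onplane('scene',g(391,168),175)[0])
print('tip',onplane('scene',g(319,236),152)[0], 'base',onplane('scene',g(319,325),113)[0])
E
```

```text
bore [ 550.71656962 -141.73689015  184.        ]
disc mid silhouette [ 551.44581634 -146.823375    175.        ]
tip [ 566.43987974 -128.81170575  152.        ] base [ 568.59484589 -133.88759208  113.        ]
```

Request:
{"fn": "send_rows", "kwargs": {
  "targets": [
    [[0.4,0.5,0,0,0.4],[0.4,0.5,0,0,0.4],[0.4,0.4,0,0,0.4],[0.3,0.3,0,0,0.4],[0,0,-0.4,0,0.4],[0,0,-0.4,0,0.4],[0,0,0,0,0.4],[0,0,0,0,0.4],[0,0,0,0,0.4],[0,0,0,0,0.4]]
  ]
}}

```text
time_s: 7.02
eef_pos: [568.7, -122.7, 228.8]
orientation: [3.126, 0.002, -0.775]
contact_force: [0.4, 0.2, -2.7]
opening: 0.581
```

```bash
python3 look.py 4
```

```text
7.0667 [ 568.7 -122.7  228.9] [ 3.126e+00  2.000e-03 -7.760e-01] [-0.12  0.23 -2.87] 0.586
```

View pics/s4c.png

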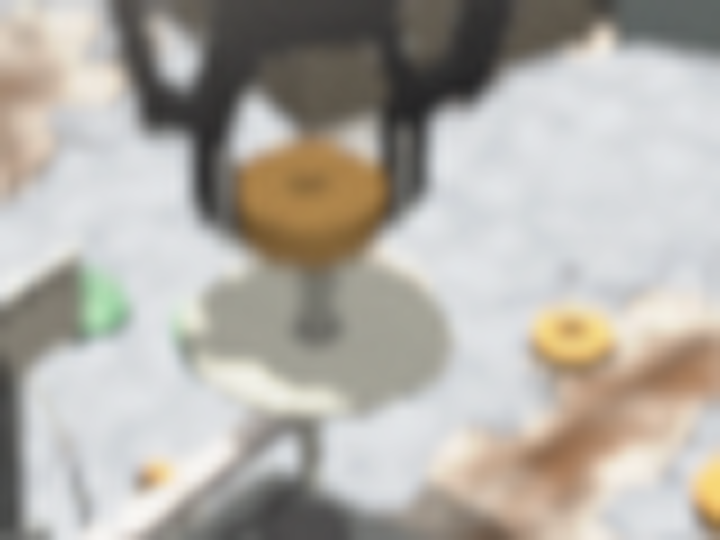

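```bash
python3 - <<'E'
from h import *
g=lambda x,y:[290+(x+.5)/9-.5,125+(y+.5)/9-.5]
print('bore',onplane('scene',g(313,184),175.3)[0])
print(proj('scene',[[566,-129,152],[566,-129,113],[563,-128.5,152],[568.7,-122.7,175.3],[561,-128,152]]))
im=cv2.imread('pics/s4.png')
im0=cv2.imread('pics/s0.png')
for r in range(150,163):
    p=im0[r,318:333].astype(int).sum(1); w=np.clip(np.median(p)-40-p,0,None); print(r,(w*np.arange(318,333)).sum()/max(w.sum(),1))
E
```

```text
bore [ 565.72498665 -123.24290538  175.3       ]
[[325.15918016 150.80082884]
 [324.76112117 161.71613593]
 [325.89422201 151.22730605]
 [323.39015846 144.73452702]
 [326.35232    151.53732853]]
150 0.0
151 324.9318181818182
152 324.9110576923077
153 324.9910447761194
154 325.03963011889033
155 324.9903961584634
156 324.92996555683123
157 324.86951219512196
158 324.78780177890724
159 324.7914252607184
160 324.7739791073124
161 324.7016622922135
162 324.74180865006554
```

Request:
{"fn": "send_rows", "kwargs": {
  "targets": [
    [[-0.1,-0.25,0,0,0.4],[-0.1,-0.25,0,0,0.4],[0,0,0,0,0.4],[0,0,-0.25,0,0.4],[0,0,-0.25,0,0.4],[0,0,-0.25,0,0.4],[0,0,-0.2,0,0.4],[0,0,0,0,0.4],[0,0,0,0,0.4],[0,0,0,0,0.4]]
  ]
}}

```text
time_s: 7.9
eef_pos: [566.1, -129.1, 218.5]
orientation: [3.126, 0.001, -0.777]
contact_force: [1.2, -0.2, -2.2]
opening: 0.579
```

```bash
python3 look.py 5
```

```text
7.95 [ 566.1 -129.1  218.5] [ 3.126e+00  2.000e-03 -7.770e-01] [-0.57  0.61 -3.61] 0.582
```

View pics/s5c.png

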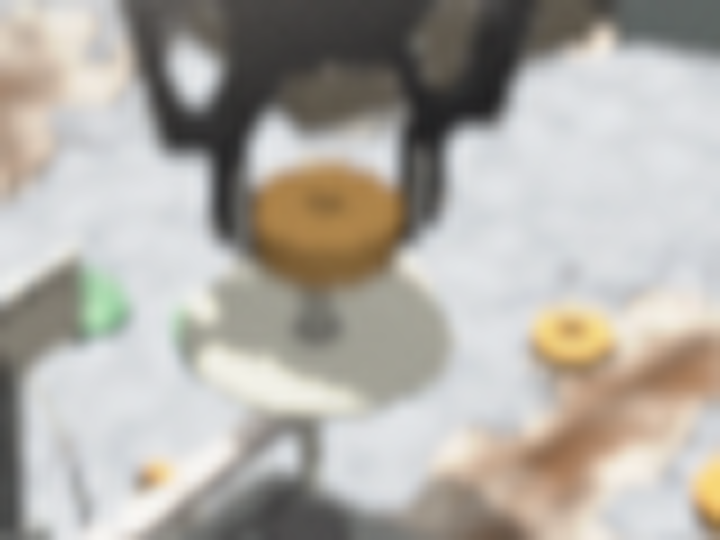

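Request:
{"fn": "send_rows", "kwargs": {
  "targets": [
    [[0,0,-0.2,0,0.4],[0,0,-0.2,0,0.4],[0,0,0,0,0.4],[0,0,0,0,0.4],[0,0,0,0,0.4],[0,0,0,0,0.4],[0,0,0,0,0.4],[0,0,0,0,0.4],[0,0,0,0,0.4],[0,0,0,0,0.4]]
  ]
}}

```text
time_s: 8.78
eef_pos: [566.4, -129.0, 214.5]
orientation: [3.127, 0.001, -0.777]
contact_force: [-0.4, -0.1, -4.0]
opening: 0.583
```

```bash
python3 look.py 6
```

```text
8.8333 [ 566.4 -129.   214.5] [ 3.127e+00  1.000e-03 -7.770e-01] [-0.46  0.25 -3.38] 0.585
```

View pics/s6c.png

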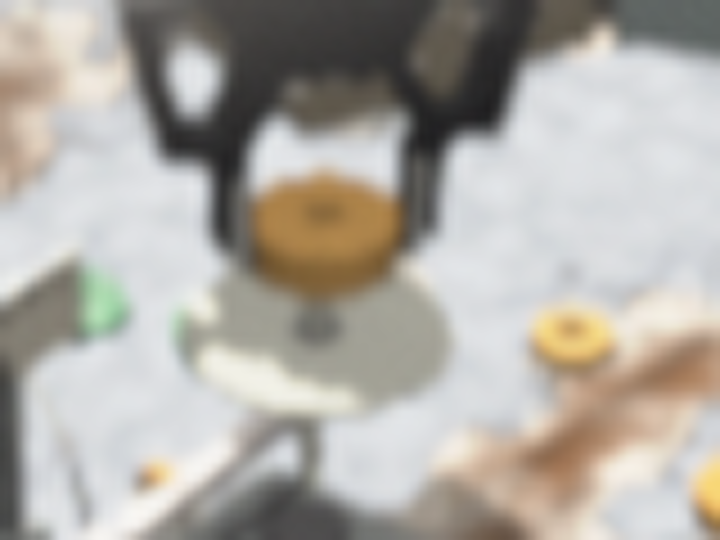

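Request:
{"fn": "send_rows", "kwargs": {
  "targets": [
    [[0,0,-0.25,0,0.4],[0,0,-0.3,0,0.4],[0,0,-0.3,0,0.4],[0,0,-0.3,0,0.4],[0,0,-0.3,0,0.4],[0,0,-0.3,0,0.4],[0,0,-0.3,0,0.4],[0,0,-0.2,0,0.4],[0,0,0,0,0.4],[0,0,0,0,0.4]]
  ]
}}

```text
time_s: 9.67
eef_pos: [566.2, -128.9, 188.8]
orientation: [3.126, 0.002, -0.777]
contact_force: [-0.0, -0.1, -2.4]
opening: 0.584
```

```bash
python3 look.py 7
```

```text
9.7167 [ 566.2 -128.9  188.8] [ 3.126e+00  2.000e-03 -7.770e-01] [-0.65  0.05 -2.84] 0.583
```

View pics/s7c.png

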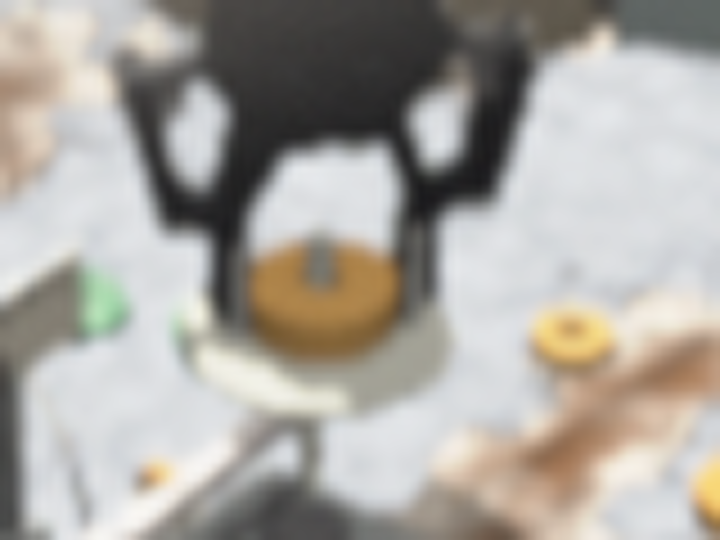

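The spindle shows through the bore at (320,260) in the crop. I'll go down a few more mm, let go, and see whether the beam stays left.

Request:
{"fn": "send_rows", "kwargs": {
  "targets": [
    [[0,0,-0.15,0,0.4],[0,0,-0.1,0,0.4],[0,0,0,0,0.5],[0,0,0,0,0.72],[0,0,0,0,0.72],[0,0,0,0,0.72],[0,0,0.5,0,0.72],[0,0,1,0,0.72],[0,0,1.5,0,0.72],[0,0,2,0,0.72]]
  ]
}}

```text
time_s: 10.55
eef_pos: [566.1, -128.9, 238.5]
orientation: [3.125, 0.003, -0.777]
contact_force: [-0.3, -0.2, -0.6]
opening: 0.719
```

```bash
sed -i 's/b=im2.*/b=im2[130:210,270:370]/; s/fx=9,fy=9/fx=7,fy=7/' look.py; python3 look.py 8
```

```text
10.6 [ 568.4 -129.6  243.4] [ 3.13  -0.004 -0.777] [ 1.06 -0.12  2.31] 0.717
```

View pics/s8c.png

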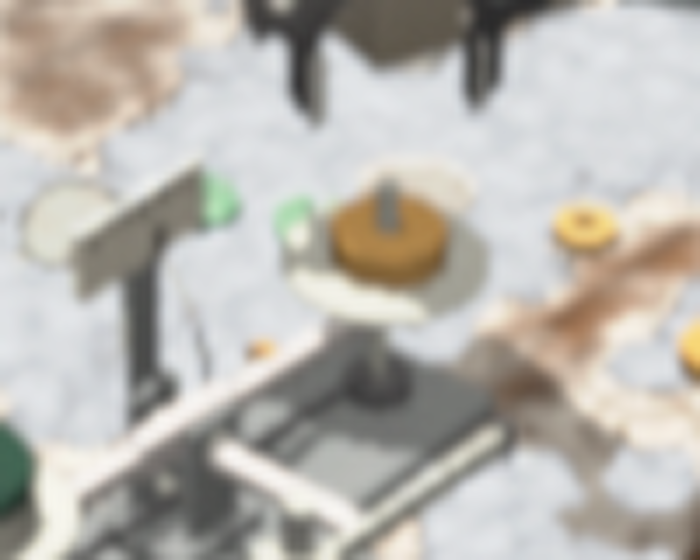

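The right pan dropped fully (plate edge about 5 px lower), so the tin is lighter than 300 g and the small weight is needed. I'll take the large one off again.

Request:
{"fn": "send_rows", "kwargs": {
  "targets": [
    [[-0.1,0.0,0,0,0.74],[-0.1,0.0,-1.0,0,0.74],[0,0,-1.6,0,0.74],[0,0,-1.6,0,0.74],[0,0,-1.2,0,0.74],[0,0,-1.0,0,0.74],[0,0,-0.6,0,0.74],[0,0,0,0,0.74],[0,0,0,0,0.74],[0,0,0,0,0.74]]
  ]
}}

```text
time_s: 11.43
eef_pos: [565.3, -129.6, 170.5]
orientation: [3.133, -0.007, -0.777]
contact_force: [0.7, -0.2, 0.5]
opening: 0.741
```

```bash
python3 look.py 9
```

```text
11.4833 [ 565.5 -129.7  170.8] [ 3.133 -0.007 -0.777] [-0.08  0.79 -0.05] 0.737
```

View pics/s9c.png

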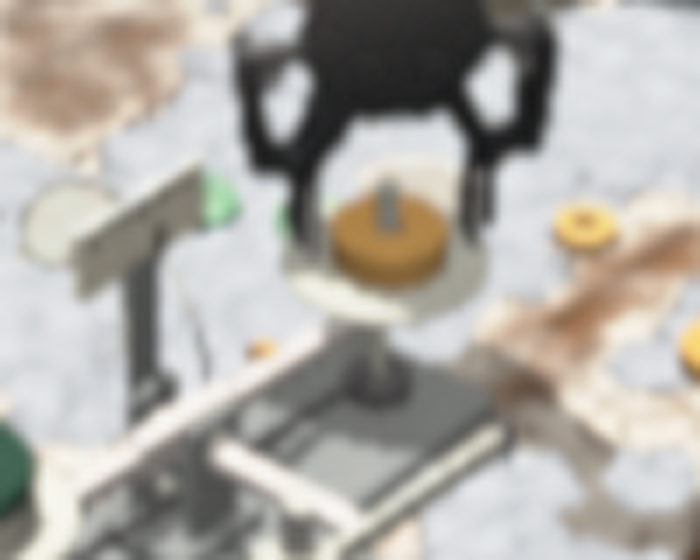

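Request:
{"fn": "send_rows", "kwargs": {
  "targets": [
    [[0,0,-0.2,0,0.74],[0,0,-0.1,0,0.74],[0,0,0,0,0.4],[0,0,0,0,0.4],[0,0,0,0,0.4],[0,0,0,0,0.4],[0,0,0,0,0.4],[0,0,0.2,0,0.4],[0,0,0.4,0,0.4],[0,0,0.4,0,0.4]]
  ],
  "squeeze": 40
}}

```text
time_s: 12.32
eef_pos: [566.3, -130.2, 179.7]
orientation: [3.135, -0.01, -0.777]
contact_force: [0.4, -0.8, -0.7]
opening: 0.587
```

```bash
python3 look.py 10
```

```text
12.3667 [ 566.5 -130.3  180.6] [ 3.135 -0.011 -0.777] [-0.09 -0.05  0.09] 0.592
```

View pics/s10c.png

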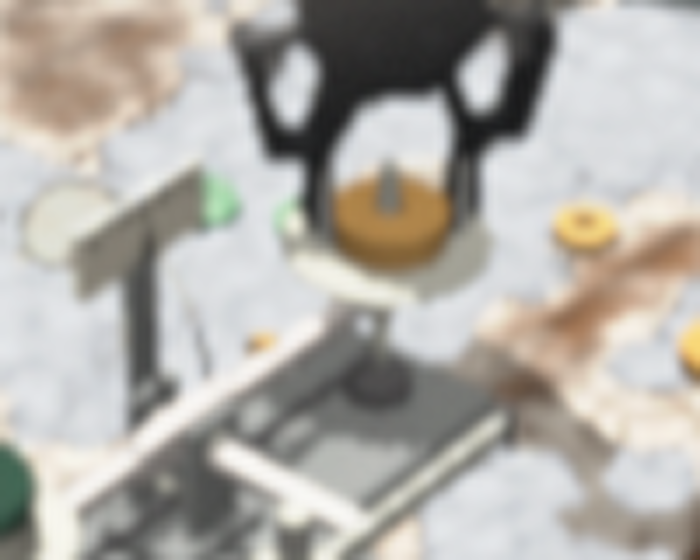

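Request:
{"fn": "send_rows", "kwargs": {
  "targets": [
    [[0,0,0.5,0,0.4],[0,0,0.7,0,0.4],[0,0,0.8,0,0.4],[0,0,0.8,0,0.4],[0,0,0.8,0,0.4],[0,0,0.8,0,0.4],[0,0,0.8,0,0.4],[0,0,0.8,0,0.4],[0,0,0.8,0,0.4],[0,0,0.4,0,0.4]]
  ]
}}

```text
time_s: 13.2
eef_pos: [565.4, -129.7, 259.6]
orientation: [3.135, -0.009, -0.777]
contact_force: [0.1, 0.4, -3.6]
opening: 0.59
```

```bash
python3 look.py 11
```

```text
13.25 [ 565.7 -129.8  260.2] [ 3.136 -0.01  -0.777] [ 0.85 -0.53 -1.58] 0.594
```

View pics/s11c.png

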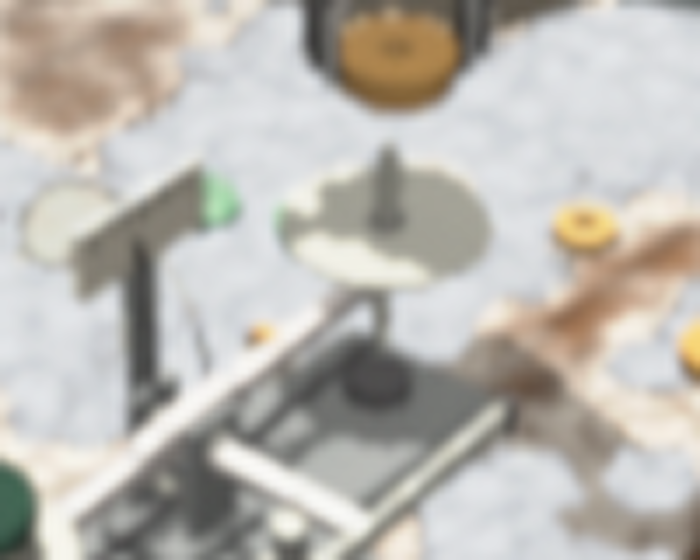

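Request:
{"fn": "send_rows", "kwargs": {
  "targets": [
    [[-0.8,-1.8,0,0,0.4],[-1.3,-2.8,0,0,0.4],[-1.3,-2.8,-0.5,0,0.4],[-1.3,-2.8,-1,0,0.4],[-1.3,-2.8,-1.5,0,0.4],[-1.3,-2.8,-1.5,0,0.4],[-1.3,-2.8,-1.5,0,0.4],[-1.3,-2.8,-1.5,0,0.4],[-1.3,-2.8,-1,0,0.4],[0,0,0,0,0.4]]
  ]
}}

```text
time_s: 14.08
eef_pos: [448.5, -376.1, 173.2]
orientation: [3.139, -0.011, -0.765]
contact_force: [-0.4, -1.9, -2.4]
opening: 0.587
```

```bash
python3 look.py 12
```

```text
14.1333 [ 450.3 -373.4  173.6] [-3.141 -0.01  -0.763] [-0.6   0.55 -3.43] 0.587
```

Request:
{"fn": "send_rows", "kwargs": {
  "targets": [
    [[0,0,-1.5,0,0.4],[0,0,-2,0,0.4],[0,0,-2,0,0.4],[0,0,-1.8,0,0.4],[0,0,-1.0,0,0.4],[0,0,-0.6,0,0.4],[0,0,-0.2,0,0.4],[0,0,0,0,0.4],[0,0,0,0,0.4],[0,0,0,0,0.4]]
  ]
}}

```text
time_s: 14.97
eef_pos: [456.3, -370.0, 82.4]
orientation: [-3.135, -0.015, -0.758]
contact_force: [-0.1, 0.9, -3.1]
opening: 0.592
```

Lower the last 9 mm or so, release, and lift away towards the small weight.

Request:
{"fn": "send_rows", "kwargs": {
  "targets": [
    [[0,0,-0.4,0,0.4],[0,0,-0.4,0,0.4],[0,0,-0.1,0,0.4],[0,0,0,0,0.72],[0,0,0,0,0.72],[0,0,0,0,0.72],[0,0,1.5,0,0.65],[0,0,2.5,0,0.65],[0.2,2,0,0,0.65],[0.2,2.5,0,0,0.65]]
  ]
}}

```text
time_s: 15.8
eef_pos: [461.4, -332.7, 119.0]
orientation: [-3.137, -0.029, -0.767]
contact_force: [0.6, 0.3, -0.8]
opening: 0.654
```

```bash
python3 look.py 13; python3 - <<'E'
from h import *
im=cv2.imread('pics/s13.png'); cv2.imwrite('pics/s13d.png',cv2.resize(im[140:200,340:440],None,fx=7,fy=7,interpolation=cv2.INTER_CUBIC))
E
```

```text
15.85 [ 462.7 -326.8  118.9] [-3.133 -0.026 -0.761] [ 0.25  4.13 -0.49] 0.649
```

View pics/s13d.png

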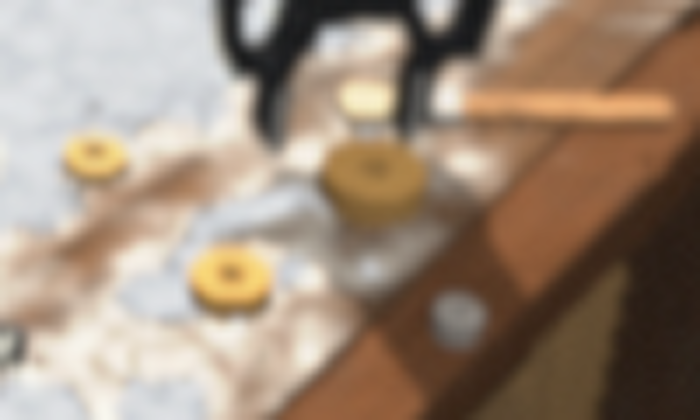

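Request:
{"fn": "send_rows", "kwargs": {
  "targets": [
    [[0.1,1.2,0,7,0.65],[0.1,1.5,0,7,0.65],[0.1,1.5,0,7,0.65],[0.1,1.0,0,7,0.65],[0.1,0.5,0,7,0.65],[0,0,0,7,0.65],[0,0,0,7,0.65],[0,0,0,7,0.65],[0,0,0,7,0.65],[0,0,0,0,0.65]]
  ]
}}

```text
time_s: 16.68
eef_pos: [471.3, -265.1, 123.7]
orientation: [-3.136, -0.035, 0.368]
contact_force: [-0.8, 0.2, -0.3]
opening: 0.648
```

```bash
python3 look.py 14
```

```text
16.7333 [ 471.3 -265.2  123.7] [-3.136 -0.035  0.363] [-0.41  0.26  0.75] 0.652
```

Request:
{"fn": "send_rows", "kwargs": {
  "targets": [
    [[-0.2,-0.1,-0.5,0,0.65],[-0.2,-0.1,-1,0,0.65],[0,0,-1.2,0,0.65],[0,0,-1.2,0,0.65],[0,0,-0.7,0,0.65],[0,0,-0.3,0,0.65],[0,0,0,0,0.65],[0,0,0,0,0.65],[0,0,0,0,0.65],[0,0,0,0,0.65]]
  ]
}}

```text
time_s: 17.57
eef_pos: [465.6, -268.2, 70.1]
orientation: [-3.138, -0.033, 0.349]
contact_force: [0.6, 1.4, 1.6]
opening: 0.652
```

```bash
python3 look.py 15; python3 - <<'E'
from h import *
im=cv2.imread('pics/s15.png'); cv2.imwrite('pics/s15d.png',cv2.resize(im[140:200,340:440],None,fx=7,fy=7,interpolation=cv2.INTER_CUBIC))
E
```

```text
17.6167 [ 465.7 -268.3   70.2] [-3.138 -0.033  0.349] [ 0.41  0.28 -0.55] 0.649
```

View pics/s15d.png

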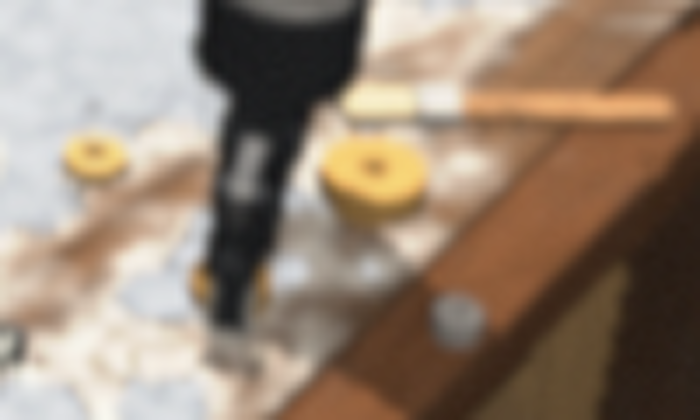

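Request:
{"fn": "send_rows", "kwargs": {
  "targets": [
    [[0,0,0.15,0,0.65],[0,0,0.15,0,0.6],[0,0,0,0,0.3],[0,0,0,0,0.3],[0,0,0,0,0.3],[0,0,0,0,0.3],[0,0,0,0,0.65],[0,0,0,0,0.65],[0,0,0,0,0.65],[0,0,0,-7,0.65]]
  ],
  "squeeze": 30
}}

```text
time_s: 18.45
eef_pos: [466.3, -268.9, 75.0]
orientation: [-3.14, -0.036, 0.224]
contact_force: [0.6, -0.2, -0.1]
opening: 0.649
```

Request:
{"fn": "send_rows", "kwargs": {
  "targets": [
    [[0,0,0,-7,0.65],[0,0,0,-7,0.65],[0,0,0,-7,0.65],[0,0,0,-7,0.65],[0,0,0,-7,0.65],[0,0,0,-7,0.65],[0,0,0,-7,0.65],[0,0,0,-7,0.65],[0,0,0,-6,0.65],[0,0,0,0,0.65]]
  ]
}}

```text
time_s: 19.28
eef_pos: [467.3, -269.1, 75.4]
orientation: [-3.139, -0.039, -0.891]
contact_force: [0.0, 0.5, 0.5]
opening: 0.649
```

```bash
python3 look.py 16
```

```text
19.3333 [ 467.3 -269.1   75.5] [-3.139 -0.039 -0.887] [-0.87 -0.46  0.18] 0.649
```

Request:
{"fn": "send_rows", "kwargs": {
  "targets": [
    [[0,0,-0.1,0,0.65],[0,0,0,0,0.3],[0,0,0,0,0.3],[0,0,0,0,0.3],[0,0,0,0,0.3],[0,0,1,0,0.3],[0,0,3,0,0.3],[0,0,4,0,0.3],[0,0,4,0,0.3],[0,0,4,0,0.3]]
  ],
  "squeeze": 50
}}

```text
time_s: 20.17
eef_pos: [459.8, -266.2, 232.5]
orientation: [3.134, -0.017, -0.879]
contact_force: [0.7, 0.3, -1.2]
opening: 0.437
```

```bash
python3 look.py 17
```

```text
20.2167 [ 463.3 -268.9  240.7] [ 3.141 -0.03  -0.88 ] [ 1.7  -1.33  3.55] 0.437
```

Request:
{"fn": "send_rows", "kwargs": {
  "targets": [
    [[0.8,1.2,0.3,0,0.3],[1.6,2.2,0.2,0,0.3],[1.6,2.2,0,1,0.3],[1.6,2.2,0,1,0.3],[1.6,2.2,0,1,0.3],[1.2,1.8,0,1,0.3],[0.8,1.0,0,1,0.3],[0,0,0,0,0.3],[0,0,0,0,0.3],[0,0,0,0,0.3]]
  ]
}}

```text
time_s: 21.05
eef_pos: [555.2, -140.7, 255.7]
orientation: [-3.135, -0.043, -0.796]
contact_force: [0.4, -0.0, -1.1]
opening: 0.438
```

```bash
sed -i 's/b=im2.*/b=im2[125:185,290:370]/; s/fx=7,fy=7/fx=9,fy=9/' look.py; python3 look.py 18
```

```text
21.1 [ 554.8 -141.4  255.8] [-3.135 -0.043 -0.798] [ 0.19 -0.19 -1.52] 0.44
```

View pics/s18c.png

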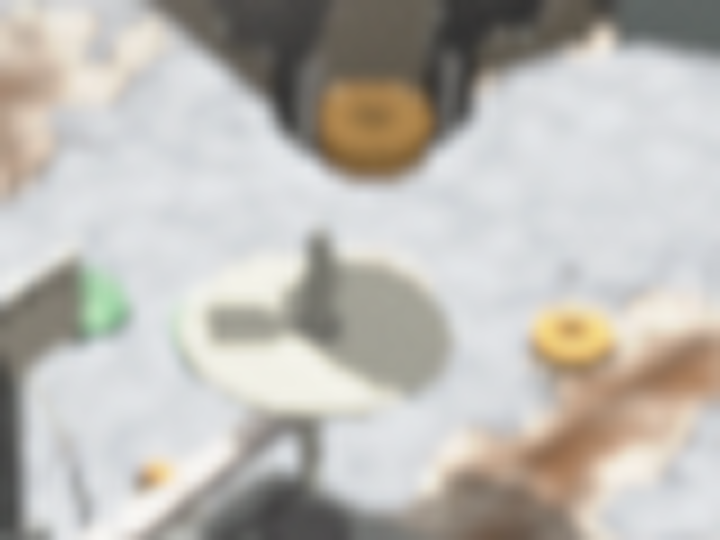

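```bash
python3 - <<'E'
from h import *
g=lambda x,y:[290+(x+.5)/9-.5,125+(y+.5)/9-.5]
print('bore',onplane('scene',g(375,114),196)[0])
E
```

```text
bore [ 555.75539263 -142.53395359  196.        ]
```

Request:
{"fn": "send_rows", "kwargs": {
  "targets": [
    [[0.3,0.3,0,0,0.3],[0.3,0.4,0,0,0.3],[0.3,0.4,-0.4,0,0.3],[0.1,0.1,-0.6,0,0.3],[0,0,-0.6,0,0.3],[0,0,-0.4,0,0.3],[0,0,0,0,0.3],[0,0,0,0,0.3],[0,0,0,0,0.3],[0,0,0,0,0.3]]
  ]
}}

```text
time_s: 21.93
eef_pos: [562.7, -133.5, 232.5]
orientation: [-3.139, -0.042, -0.807]
contact_force: [0.1, -0.0, -1.8]
opening: 0.439
```

```bash
python3 look.py 19
```

```text
21.9833 [ 562.7 -133.5  232.6] [-3.139 -0.042 -0.806] [-0.91  0.98 -1.31] 0.435
```

View pics/s19c.png

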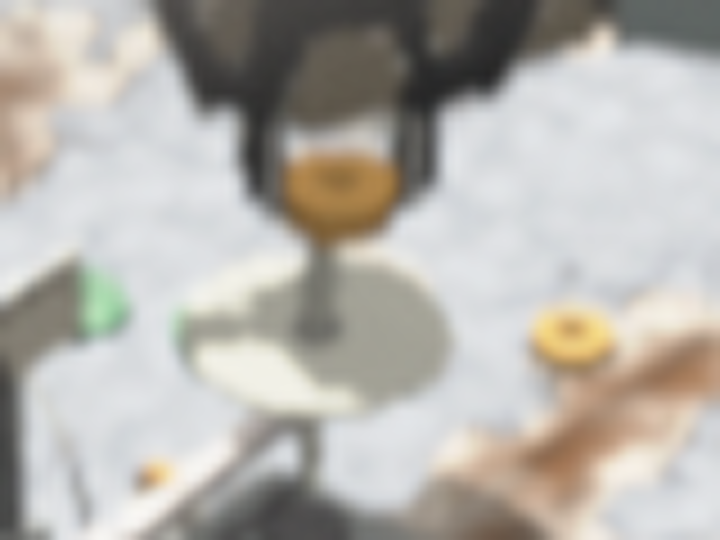

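Request:
{"fn": "send_rows", "kwargs": {
  "targets": [
    [[0.15,0.15,0,0,0.3],[0.15,0.15,0,0,0.3],[0.05,0.05,0,0,0.3],[0,0,0,0,0.3],[0,0,-0.25,0,0.3],[0,0,-0.25,0,0.3],[0,0,-0.2,0,0.3],[0,0,0,0,0.3],[0,0,0,0,0.3],[0,0,0,0,0.3]]
  ]
}}

```text
time_s: 22.82
eef_pos: [566.9, -129.6, 225.5]
orientation: [-3.138, -0.043, -0.806]
contact_force: [0.6, 0.3, -1.8]
opening: 0.439
```

```bash
python3 look.py 20
```

```text
22.8667 [ 566.9 -129.6  225.6] [-3.138 -0.043 -0.807] [ 0.47  0.2  -1.58] 0.438
```

View pics/s20c.png

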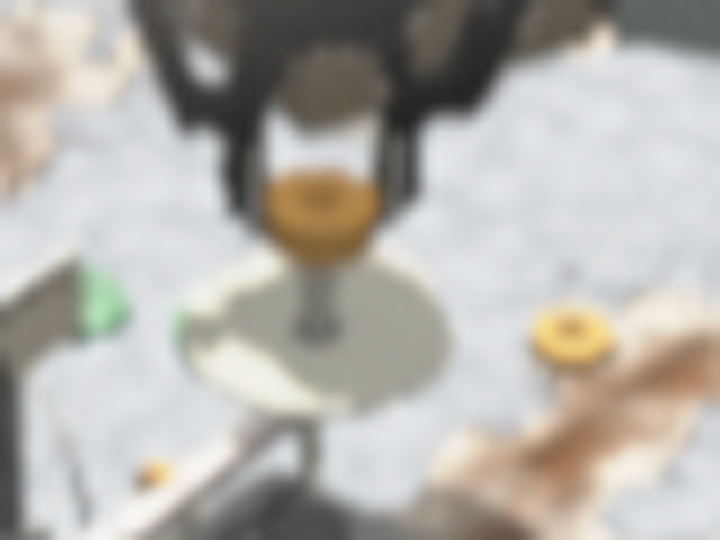

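Request:
{"fn": "send_rows", "kwargs": {
  "targets": [
    [[0,0,-0.2,0,0.3],[0,0,-0.2,0,0.3],[0,0,-0.1,0,0.3],[0,0,0,0,0.3],[0,0,0,0,0.3],[0,0,0,0,0.3],[0,0,0,0,0.3],[0,0,0,0,0.3],[0,0,0,0,0.3],[0,0,0,0,0.3]]
  ]
}}

```text
time_s: 23.7
eef_pos: [567.0, -129.7, 220.3]
orientation: [-3.137, -0.043, -0.807]
contact_force: [-0.1, 0.3, -1.5]
opening: 0.442
```

```bash
python3 look.py 21
```

```text
23.75 [ 567.  -129.7  220.3] [-3.137 -0.043 -0.807] [-1.26  0.7  -1.08] 0.441
```

View pics/s21c.png

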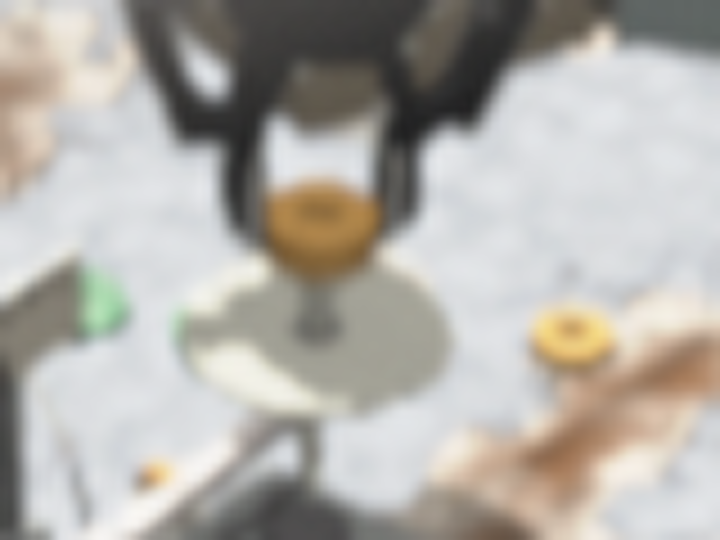

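The pan hasn't been pressed down and the force equals the disc's weight alone, with the disc bottom about 7 mm below the tip, so it is threaded. I'll keep lowering.

Request:
{"fn": "send_rows", "kwargs": {
  "targets": [
    [[0,0,-0.25,0,0.3],[0,0,-0.3,0,0.3],[0,0,-0.3,0,0.3],[0,0,-0.3,0,0.3],[0,0,-0.3,0,0.3],[0,0,-0.3,0,0.3],[0,0,-0.3,0,0.3],[0,0,-0.3,0,0.3],[0,0,-0.3,0,0.3],[0,0,0,0,0.3]]
  ]
}}

```text
time_s: 24.58
eef_pos: [566.7, -129.6, 190.4]
orientation: [-3.138, -0.043, -0.806]
contact_force: [0.6, 0.3, -1.8]
opening: 0.437
```

```bash
python3 look.py 22
```

```text
24.6333 [ 566.9 -129.6  190.6] [-3.138 -0.043 -0.807] [ 0.03  0.62 -1.64] 0.437
```

View pics/s22c.png

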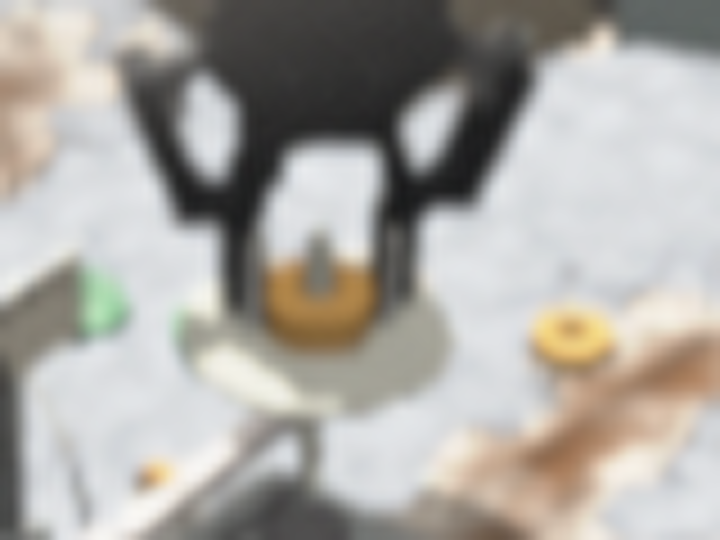

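Request:
{"fn": "send_rows", "kwargs": {
  "targets": [
    [[0,0,-0.15,0,0.3],[0,0,0,0,0.35],[0,0,0,0,0.55],[0,0,0,0,0.6],[0,0,0,0,0.6],[0,0,0.5,0,0.6],[0,0,1,0,0.6],[0,0,1.5,0,0.6],[0,0,2,0,0.6],[0,0,1,0,0.6]]
  ]
}}

```text
time_s: 25.47
eef_pos: [567.0, -130.0, 253.3]
orientation: [-3.138, -0.043, -0.807]
contact_force: [-0.0, -0.7, 0.6]
opening: 0.598
```

```bash
cat >look2.py <<'E'
import sys
from h import *
n=sys.argv[1]
im2,d=snap('scene','s'+n); s=get_state(); print(s['time_s'],s['eef_pos'].round(1),s['orientation'].round(3),s['contact_force'].round(2),round(s['opening'],3))
cv2.imwrite(f'pics/s{n}c.png',cv2.resize(im2[130:220,245:365],None,fx=6,fy=6,interpolation=cv2.INTER_CUBIC))
E
python3 look2.py 23
```

```text
25.5167 [ 567.7 -130.2  254.7] [-3.136 -0.045 -0.807] [ 0.96 -0.35  0.2 ] 0.6
```

View pics/s23c.png

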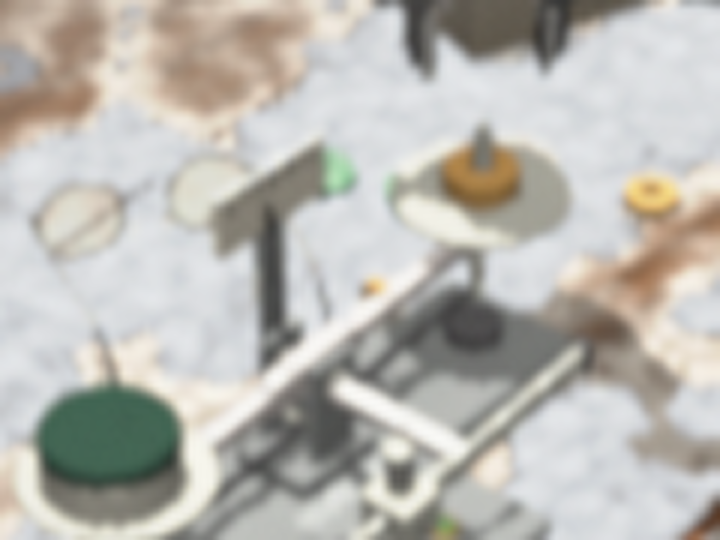

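```bash
python3 - <<'E'
from h import *
L=onplane('top',[283.2,176.0],95)[0]; print('L',L)
R=np.array([564.3,-131]); 
d=L[:2]-R; print(np.linalg.norm(d)); yaw=np.arctan2(-d[0],d[1]); print('yaw',yaw)
piv=(L[:2]+R)/2; print(piv)
u=lambda a,b: piv+[np.cos(yaw)*a-np.sin(yaw)*b,np.sin(yaw)*a+np.cos(yaw)*b]
for b in(60,0,-60): print(b,u(-100,b), proj('top',[*u(-100,b),116]),proj('scene',[*u(-100,b),116]))
print('stud top', onplane('top',[306,207.6],116)[0],'scene', onplane('scene',[311,204.2],116)[0])
im=cv2.imread('pics/t0.png'); cv2.imwrite('pics/stt.png',cv2.resize(im[190:225,290:350],None,fx=12,fy=12,interpolation=cv2.INTER_CUBIC))
im=cv2.imread('pics/s23.png'); cv2.imwrite('pics/sts.png',cv2.resize(im[190:225,280:340],None,fx=12,fy=12,interpolation=cv2.INTER_CUBIC))
E
```

```text
L [578.770972  126.4488339  95.       ]
257.85521345665285
yaw -0.056150033487470545
[571.535486    -2.27558305]
60 [475.06031787  63.2419103 ] [[302.76391228 206.29634942]] [[310.87676338 205.55945842]]
0 [471.6930859    3.33647024] [[321.97033263 207.11752881]] [[324.88219733 194.92491852]]
-60 [468.32585392 -56.56896982] [[341.19810475 207.94032487]] [[338.19212519 184.81821208]]
stud top [470.79314795  53.16432865 116.        ] scene [478.18680789  58.47281844 116.        ]
```

View pics/stt.png

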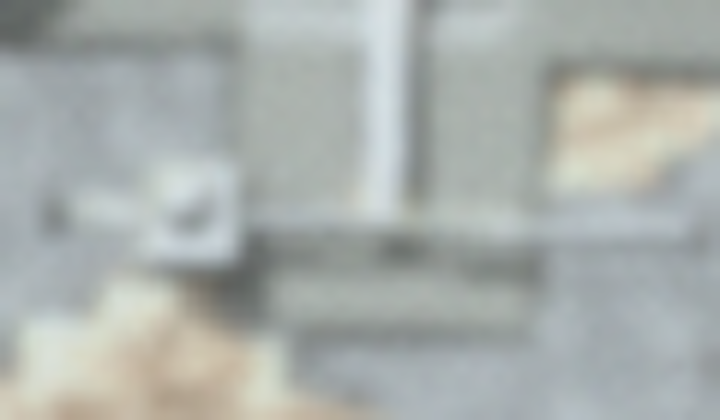

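View pics/sts.png

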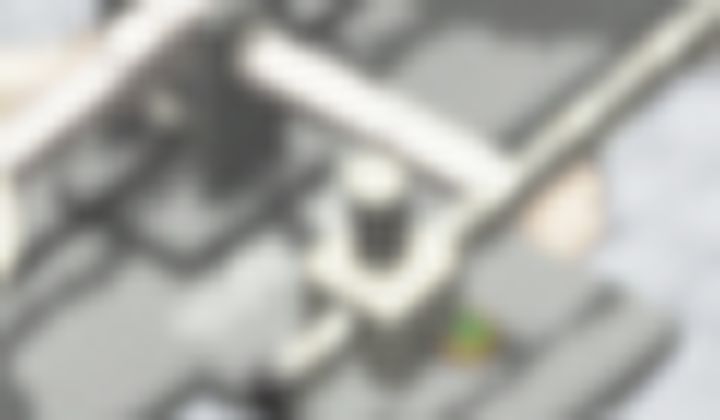

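Request:
{"fn": "send_rows", "kwargs": {
  "targets": [
    [[-0.8,1.2,0,3,0.4],[-1.3,2.6,0,6,0.3],[-1.3,2.6,0,6,0.26],[-1.3,2.6,0,6,0.26],[-1.3,2.6,-0.5,6,0.26],[-1.3,2.6,-0.5,6,0.26],[-1.2,2.6,-0.5,6,0.26],[-0.6,1.5,-0.5,4,0.26],[0,0,0,0,0.26],[0,0,0,0,0.26]]
  ]
}}

```text
time_s: 26.35
eef_pos: [464.3, 62.8, 233.4]
orientation: [-3.134, -0.046, -0.002]
contact_force: [-0.1, -0.4, 0.0]
opening: 0.256
```

```bash
python3 look2.py 24
```

```text
26.4 [464.3  62.7 233.3] [-3.134e+00 -4.500e-02 -3.000e-03] [-0.69  0.3  -0.17] 0.258
```

View pics/s24c.png

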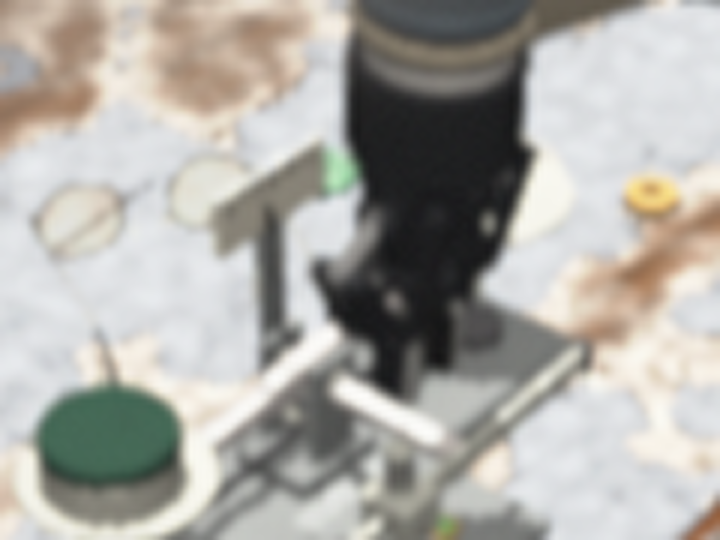

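```bash
python3 - <<'E'
from h import *
p=proj('scene',[[467.5,62.7+11,161],[467.5,62.7-11,161],[477,57,116],[477,57,105]]); print(p,(p-[245,130])*6)
E
```

```text
[[311.04003573 195.43638171]
 [316.03323685 191.27600018]
 [311.68291109 204.09342138]
 [311.6259954  207.23622155]] [[396.24021439 392.61829027]
 [426.19942113 367.65600107]
 [400.09746656 444.56052826]
 [399.75597243 463.41732932]]
```

Request:
{"fn": "send_rows", "kwargs": {
  "targets": [
    [[0.4,-0.2,0,-1.5,0.26],[0.4,-0.2,-0.5,-1.5,0.26],[0.2,-0.15,-1,0,0.26],[0,0,-1,0,0.26],[0,0,-0.8,0,0.26],[0,0,-0.4,0,0.26],[0,0,0,0,0.26],[0,0,0,0,0.26],[0,0,0,0,0.26],[0,0,0,0,0.26]]
  ]
}}

```text
time_s: 27.23
eef_pos: [479.0, 49.1, 192.4]
orientation: [-3.137, -0.048, -0.077]
contact_force: [0.0, 0.5, -0.0]
opening: 0.258
```

```bash
python3 look2.py 25; python3 - <<'E'
from h import *
im=cv2.imread('pics/s25.png'); cv2.imwrite('pics/s25d.png',cv2.resize(im[175:225,280:340],None,fx=12,fy=12,interpolation=cv2.INTER_CUBIC))
im,_=snap('top','t25'); cv2.imwrite('pics/t25d.png',cv2.resize(im[180:230,280:360],None,fx=9,fy=9,interpolation=cv2.INTER_CUBIC))
E
```

```text
27.2833 [479.   49.1 192.5] [-3.137 -0.048 -0.077] [-0.32  0.57  0.57] 0.261
```

View pics/s25d.png

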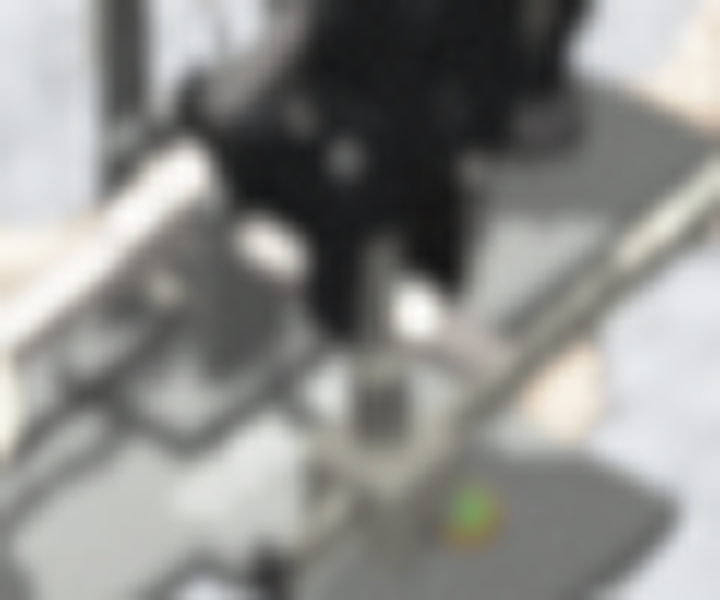

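View pics/t25d.png

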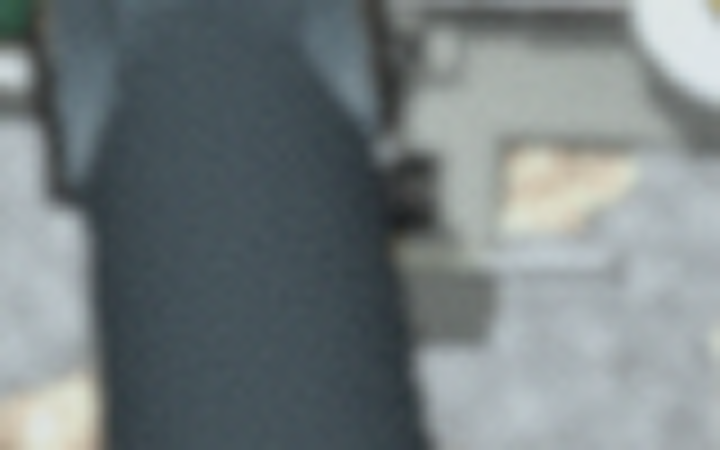

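Request:
{"fn": "send_rows", "kwargs": {
  "targets": [
    [[-0.2,0.3,0,0,0.34],[-0.2,0.3,0,0,0.34],[0,0,0,0,0.34],[0,0,0,0,0.34],[0,0,0,0,0.34],[0,0,0,0,0.34],[0,0,0,0,0.34],[0,0,0,0,0.34],[0,0,0,0,0.34],[0,0,0,0,0.34]]
  ]
}}

```text
time_s: 28.17
eef_pos: [474.9, 56.5, 193.9]
orientation: [-3.136, -0.051, -0.076]
contact_force: [0.4, -0.5, 0.3]
opening: 0.342
```

```bash
python3 look2.py 26; python3 - <<'E'
from h import *
im=cv2.imread('pics/s26.png'); cv2.imwrite('pics/s26d.png',cv2.resize(im[175:225,280:340],None,fx=12,fy=12,interpolation=cv2.INTER_CUBIC))
s=get_state();x,y,z=s['eef_pos']
p=proj('scene',[[x+3.5,y,z-72]]); print(p,(p-[280,175])*12)
E
```

```text
28.2167 [474.9  56.5 193.9] [-3.136 -0.051 -0.076] [-0.17 -1.01 -0.23] 0.338
[[311.39292143 202.11023574]] [[376.71505718 325.32282882]]
```

View pics/s26d.png

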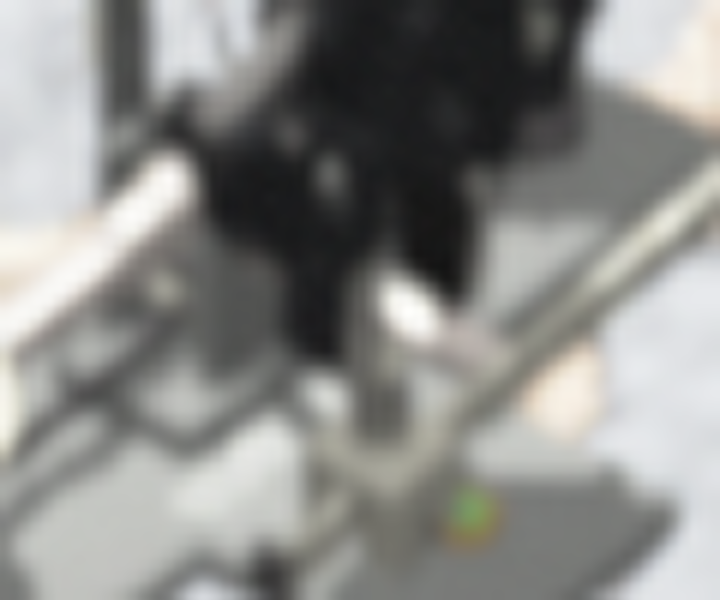

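Request:
{"fn": "send_rows", "kwargs": {
  "targets": [
    [[0,0,-0.3,0,0.34],[0,0,-0.4,0,0.34],[0,0,-0.4,0,0.34],[0,0,-0.3,0,0.34],[0,0,0,0,0.34],[0,0,0,0,0.24],[0,0,0,0,0.24],[0,0,0,0,0.24],[0,0,0,0,0.24],[0,0,0,0,0.24]]
  ],
  "squeeze": 20
}}

```text
time_s: 29.05
eef_pos: [474.7, 56.3, 177.8]
orientation: [-3.136, -0.05, -0.076]
contact_force: [-0.7, -0.3, -0.3]
opening: 0.239
```

```bash
python3 look2.py 27; python3 - <<'E'
from h import *
im=cv2.imread('pics/s27.png'); cv2.imwrite('pics/s27d.png',cv2.resize(im[175:225,280:340],None,fx=12,fy=12,interpolation=cv2.INTER_CUBIC))
E
```

```text
29.1 [474.8  56.4 177.9] [-3.136 -0.05  -0.076] [-0.45 -0.07  0.21] 0.237
```

View pics/s27d.png

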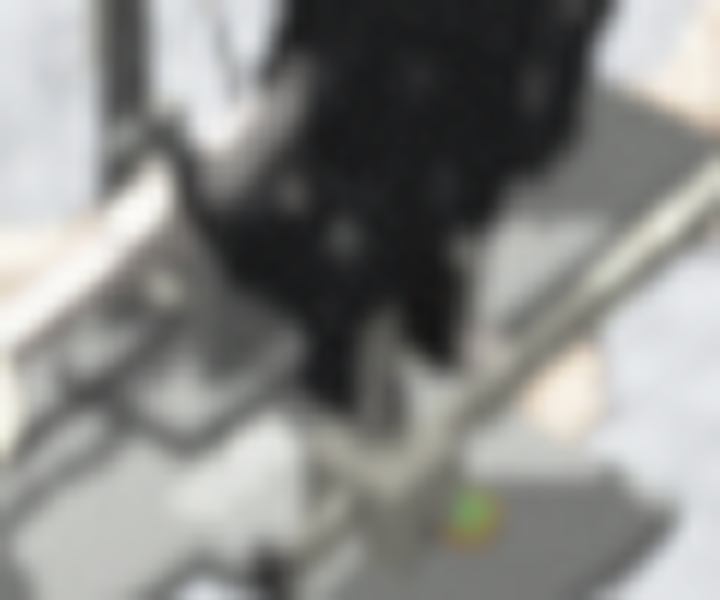

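Request:
{"fn": "send_rows", "kwargs": {
  "targets": [
    [[0,-0.3,0,0,0.24],[-0.03,-0.5,0,0,0.24],[-0.03,-0.6,0,0,0.24],[-0.03,-0.6,0,0,0.24],[-0.04,-0.6,0,0,0.24],[-0.04,-0.6,0,0,0.24],[-0.04,-0.6,0,0,0.24],[-0.04,-0.6,0,0,0.24],[-0.04,-0.5,0,0,0.24],[0,0,0,0,0.24]]
  ]
}}

```text
time_s: 29.93
eef_pos: [472.2, 2.6, 179.0]
orientation: [-3.134, -0.052, -0.077]
contact_force: [0.3, 0.2, 0.3]
opening: 0.238
```

```bash
python3 look2.py 28
```

```text
29.9833 [472.1   2.9 178.9] [-3.134 -0.052 -0.077] [-0.09  0.06  0.46] 0.239
```

View pics/s28c.png

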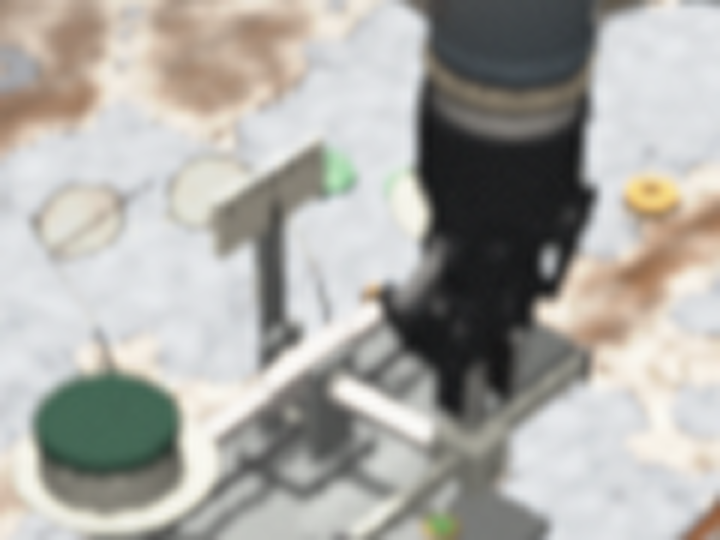

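```bash
cat > tilt.py <<'E'
import sys
from h import *
def lid(f):
    im=cv2.imread(f) if isinstance(f,str) else f
    b,g,r=[im[180:225,240:285,i].astype(float) for i in range(3)]
    w=np.clip(g-r-8,0,25); ys,xs=np.mgrid[180:225,240:285]
    return (w*xs).sum()/w.sum(),(w*ys).sum()/w.sum()
if __name__=='__main__':
    for k in sys.argv[1:]: print(k,np.round(lid(f'pics/s{k}.png'),2))
E
python3 tilt.py 0 2 7 23 24 27 28 8 9 10
```

```text
0 [262.47 202.03]
2 [262.48 202.04]
7 [262.5  202.04]
23 [262.46 201.98]
24 [262.46 202.01]
27 [262.45 202.  ]
28 [262.2  199.98]
8 [262.13 196.63]
9 [262.14 196.63]
10 [262.23 199.46]
```

Request:
{"fn": "send_rows", "kwargs": {
  "targets": [
    [[0,0,0,0,0.24],[0,0,0,0,0.24],[0,0,0,0,0.24],[0,0,0,0,0.24],[0,0,0,0,0.24],[0,0,0,0,0.24],[0,0,0,0,0.24],[0,0,0,0,0.24],[0,0,0,0,0.24],[0,0,0,0,0.24]]
  ]
}}

```text
time_s: 30.82
eef_pos: [471.5, 3.2, 178.2]
orientation: [-3.135, -0.05, -0.075]
contact_force: [-0.5, -0.2, -0.2]
opening: 0.241
```

```bash
python3 look2.py 29; python3 tilt.py 29
```

```text
30.8667 [471.5   3.2 178.2] [-3.135 -0.05  -0.075] [ 1.07 -0.53  0.24] 0.242
29 [262.23 200.06]
```

Request:
{"fn": "send_rows", "kwargs": {
  "targets": [
    [[0,-0.13,0,0,0.24],[0,-0.12,0,0,0.24],[0,0,0,0,0.24],[0,0,0,0,0.24],[0,0,0,0,0.3],[0,0,0,0,0.34],[0,0.1,0,0,0.34],[0,0,0,0,0.34],[0,0,0,0,0.34],[0,0,0,0,0.34]]
  ]
}}

```text
time_s: 31.7
eef_pos: [471.5, 1.4, 178.2]
orientation: [-3.135, -0.05, -0.075]
contact_force: [0.9, 0.2, -0.3]
opening: 0.34
```

Request:
{"fn": "send_rows", "kwargs": {
  "targets": [
    [[0,0,0,0,0.34],[0,0,0,0,0.34],[0,0,0,0,0.34],[0,0,0,0,0.34],[0,0,0,0,0.34],[0,0,0,0,0.34],[0,0,0,0,0.34],[0,0,0,0,0.34],[0,0,0,0,0.34],[0,0,0,0,0.34]]
  ]
}}

```text
time_s: 32.53
eef_pos: [471.5, 1.4, 178.2]
orientation: [-3.135, -0.05, -0.075]
contact_force: [0.2, -0.2, 0.2]
opening: 0.337
```

```bash
python3 look2.py 30; python3 look2.py 31; python3 tilt.py 30 31
```

```text
32.5833 [471.5   1.5 178.2] [-3.135 -0.05  -0.075] [-0.34 -0.74  0.05] 0.342
32.6333 [471.5   1.4 178.2] [-3.135 -0.05  -0.075] [-1.19 -0.39  0.09] 0.338
30 [262.22 199.96]
31 [262.24 199.98]
```

View pics/s31c.png

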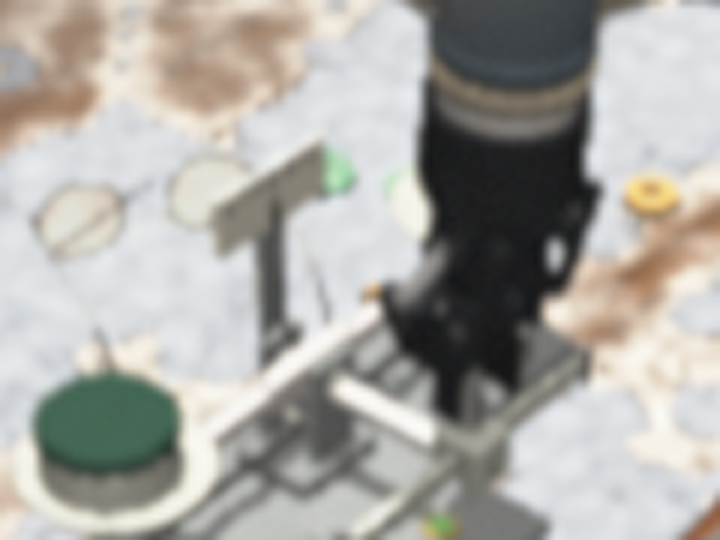

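Request:
{"fn": "send_rows", "kwargs": {
  "targets": [
    [[0,0,0,0,0.24],[0,0,0,0,0.24],[0,0,0,0,0.24],[0,-0.15,0,0,0.24],[0,-0.15,0,0,0.24],[0,0,0,0,0.24],[0,0,0,0,0.24],[0,0,0,0,0.24],[0,0,0,0,0.24],[0,0,0,0,0.24]]
  ]
}}

```text
time_s: 33.47
eef_pos: [471.4, -1.5, 178.3]
orientation: [-3.135, -0.05, -0.075]
contact_force: [-0.7, -0.8, 0.8]
opening: 0.245
```

Request:
{"fn": "send_rows", "kwargs": {
  "targets": [
    [[0,0,0,0,0.34],[0,0,0,0,0.34],[0,0,0,0,0.34],[0,0,0,0,0.34],[0,0,0,0,0.34],[0,0,0,0,0.34],[0,0,0,0,0.34],[0,0,0,0,0.34],[0,0,0,0,0.34],[0,0,0,0,0.34]]
  ]
}}

```text
time_s: 34.3
eef_pos: [471.5, -1.9, 178.2]
orientation: [-3.135, -0.05, -0.075]
contact_force: [0.3, 0.7, -0.4]
opening: 0.339
```

```bash
python3 look2.py 32; python3 look2.py 33; python3 tilt.py 32 33
```

```text
34.35 [471.5  -1.9 178.2] [-3.135 -0.05  -0.075] [ 1.17  0.44 -0.47] 0.34
34.4 [471.5  -1.9 178.3] [-3.135 -0.05  -0.075] [ 0.01  0.33 -0.82] 0.341
32 [262.19 199.43]
33 [262.2  199.45]
```

Request:
{"fn": "send_rows", "kwargs": {
  "targets": [
    [[0,0,0.4,0,0.34],[0,0,0.8,0,0.34],[0,0,1,0,0.34],[0,0,2,0,0.34],[0,0,3,0,0.34],[-0.5,0,3,0,0.34],[-1,0,3,0,0.34],[-1,0,3,0,0.34],[0,0,1,0,0.34],[0,0,0,0,0.34]]
  ]
}}

```text
time_s: 35.23
eef_pos: [442.9, -2.7, 363.0]
orientation: [-3.135, -0.051, -0.076]
contact_force: [0.2, 0.4, -0.3]
opening: 0.342
```

Request:
{"fn": "send_rows", "kwargs": {
  "targets": [
    [[0,0,0,0,0.34],[0,0,0,0,0.34],[0,0,0,0,0.34],[0,0,0,0,0.34],[0,0,0,0,0.34],[0,0,0,0,0.34],[0,0,0,0,0.34],[0,0,0,0,0.34],[0,0,0,0,0.34],[0,0,0,0,0.34]]
  ]
}}

```text
time_s: 36.07
eef_pos: [441.3, -2.9, 358.3]
orientation: [-3.138, -0.042, -0.076]
contact_force: [0.3, -0.3, -0.8]
opening: 0.341
```

```bash
for i in 34 35 36; do python3 look2.py $i; done; python3 tilt.py 33 34 35 36
```

```text
36.1167 [441.3  -3.  358.3] [-3.138 -0.042 -0.076] [-0.21 -0.43 -0.39] 0.339
36.1667 [441.3  -2.9 358.4] [-3.138 -0.042 -0.076] [0.02 0.55 0.8 ] 0.344
36.2167 [441.3  -2.9 358.5] [-3.138 -0.042 -0.076] [ 0.58 -0.44 -0.02] 0.343
33 [262.2  199.45]
34 [262.21 199.54]
35 [262.21 199.54]
36 [262.21 199.54]
```

View pics/s36c.png

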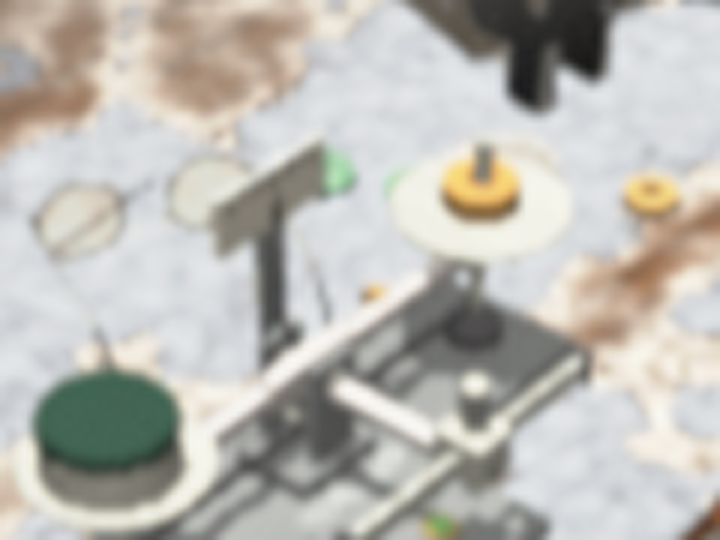

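```bash
python3 - <<'E'
from h import *
g=lambda k:cv2.cvtColor(cv2.imread(f'pics/s{k}.png'),cv2.COLOR_BGR2GRAY).astype(float)
# front rim of plates: bright->dark edge; brightest-gradient row
def edge(k,u0,u1,v0,v1):
    out=[]
    for u in range(u0,u1):
        c=cv2.GaussianBlur(g(k)[v0:v1,u:u+1],(1,5),0).ravel(); d=-np.diff(c); i=int(d.argmax())
        w=np.clip(d[max(0,i-2):i+3],0,None); out.append(v0+.5+(w*np.arange(max(0,i-2),max(0,i-2)+len(w))).sum()/w.sum())
    return np.median(out)
for k in(0,9,23,36): print(k,'left plate rim',round(edge(k,255,266,208,226),2),'right rim',round(edge(k,328,333,165,182),2))
im,_=snap('top','t36'); cv2.imwrite('pics/t36c.png',cv2.resize(im[150:250,260:460],None,fx=4,fy=4,interpolation=cv2.INTER_CUBIC))
E
```

```text
0 left plate rim 220.88 right rim 169.13
9 left plate rim 219.27 right rim 179.61
23 left plate rim 220.83 right rim 179.47
36 left plate rim 218.61 right rim 179.49
```

View pics/t36c.png

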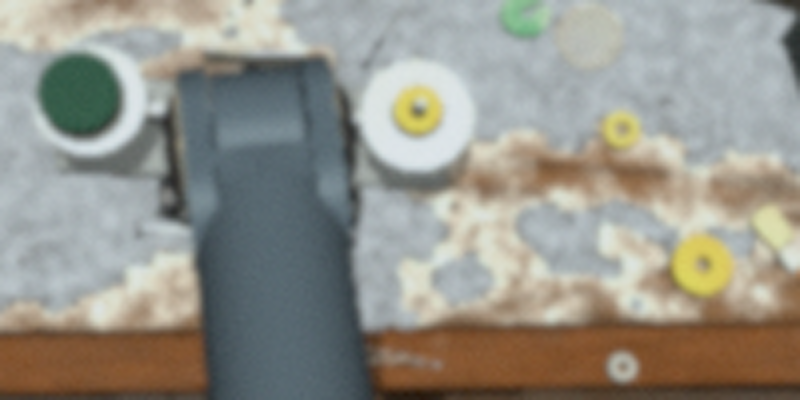

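```bash
python3 - <<'E'
from h import *
for k in(0,23,9,33,36):
    P=cloud('scene',np.load(f'pics/s{k}.npy'))
    lid=P[196:203,256:268][...,2]; pan=P[168:171,322:332][...,2]
    print(k,'lid z',np.median(lid).round(2),'pan z',np.median(pan).round(2))
for k in('t0','t36'):
    P=cloud('top',np.load(f'pics/{k}.npy'))
    print(k,np.median(P[170:178,276:284,2]).round(2),np.median(P[183:188,360:370,2]).round(2))
E
```

```text
0 lid z 125.61 pan z 112.31
23 lid z 125.84 pan z 112.62
9 lid z 143.86 pan z 103.32
33 lid z 134.94 pan z 218.39
36 lid z 134.49 pan z 104.56
t0 124.15 110.71
t36 133.31 103.69
```

```bash
python3 -c "
from station import *
print(sign_off())"
```

```text
the job is handed in; nothing more can be done
None
```

The balance floats level with the small 150 g counterweight home on the right pan's spindle, and I handed the job in at about 36 s of the 72 s. No verdict was reported.

- **Choosing the weight:** I threaded the large weight first. The right pan dropped to its lower stop, so the tin weighs less than 300 g. I lifted the large weight off and laid it back on the bench.
- **Threading:** The small weight went over the spindle without pressing the pan down. The force reading stayed at its own weight.
- **Poise:** I slid it about 55 mm by the stud, which puts the tin at roughly 235–240 g.

**Last checks, with the arm well clear:**

| Check | Result |
|---|---|
| Beam tilt from the tin lid in the picture | about -0.005 rad, the same in three pictures over 0.1 s |
| Beam tilt from depth of the tin lid | about -0.002 rad |
| Right pan height from depth | about 104 mm, its level height |
| Small weight on the spindle | flat on the pan, as seen in both cameras |
| Tin | on its pan |
| Large weight and gauge ring | lying on the bench |

- **Failed check:** a rough edge measurement of the plate rims gave unusable readings, because other edges confused it. I dropped it and used the depth images instead.
- **Not checked:** I read the tilt from the tin and the pan heights, not the pointer. I did not measure the balance's position, the tin's offset on its pan, or the positions of the bush, tweezers and card box again at the end.

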